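# Gang up lug plates in the sliding-stop weld fixture

## Task

Load the weld fixture for the next batch: turn the red clamp handle on the sliding stop fully free, slide the stop back, and lay every bright zinc lug plate from the blue bin on the bed, flat with the lug up, side by side with their long edges along the fence and centred across the bed. Then push the stop up so that the plates sit snug together between fence and stop with no play, and turn the clamp handle tight again. The black plate and the brass bars stay in the bin, and the mallet, pliers and yellow tin stay where they are.

Things in the scene. Friction and masses are not known exactly. Their poses are not given: they have to be found in the camera images.
- plate1: bright zinc lug plate: base 100 (x) x 50 (y) x 8 mm, an upright lug along its middle, 60 mm long (x), 10 mm thick (y), rising 38 mm above the base (46 mm in all); about 0.4 kg; origin at the centre of the underside, z up through the lug; same turned half round. Three to five of the five are in the bin, the rest absent (None)
- plate2: bright zinc lug plate: base 100 (x) x 50 (y) x 8 mm, an upright lug along its middle, 60 mm long (x), 10 mm thick (y), rising 38 mm above the base (46 mm in all); about 0.4 kg; origin at the centre of the underside, z up through the lug; same turned half round. Three to five of the five are in the bin, the rest absent (None)
- plate3: bright zinc lug plate: base 100 (x) x 50 (y) x 8 mm, an upright lug along its middle, 60 mm long (x), 10 mm thick (y), rising 38 mm above the base (46 mm in all); about 0.4 kg; origin at the centre of the underside, z up through the lug; same turned half round. Three to five of the five are in the bin, the rest absent (None)
- plate4: bright zinc lug plate: base 100 (x) x 50 (y) x 8 mm, an upright lug along its middle, 60 mm long (x), 10 mm thick (y), rising 38 mm above the base (46 mm in all); about 0.4 kg; origin at the centre of the underside, z up through the lug; same turned half round. Three to five of the five are in the bin, the rest absent (None)
- plate5: bright zinc lug plate: base 100 (x) x 50 (y) x 8 mm, an upright lug along its middle, 60 mm long (x), 10 mm thick (y), rising 38 mm above the base (46 mm in all); about 0.4 kg; origin at the centre of the underside, z up through the lug; same turned half round. Three to five of the five are in the bin, the rest absent (None)
- black1: black-primed lug plate, not for this job, stays in the bin: base 100 (x) x 50 (y) x 8 mm, an upright lug along its middle, 60 mm long (x), 10 mm thick (y), rising 38 mm above the base (46 mm in all); about 0.4 kg; origin at the centre of the underside, z up through the lug; same turned half round
- bar1: square brass bar, 90 x 16 x 16 mm, length along its x, stays in the bin, where it lies across the strip, above the ends of the plates' bases; origin at the centre of the underside
- bar2: square brass bar, 90 x 16 x 16 mm, length along its x, stays in the bin, where it lies across the strip, above the ends of the plates' bases; origin at the centre of the underside
- bin: blue open parts bin fixed on the bench, inside 270 (x) x 324 (y) mm, walls 5 mm thick and 58 mm high, floor 5 mm thick, a ledge 9 mm wide and 10 mm high inside along both y walls; origin at the centre of the underside. It also holds a black strip 300 x 30 x 8 mm down its middle, a few 24 mm nuts and 32 mm studs. It stands on the robot's left or right, the fixture on the other side
- fixture: fixed welding fixture, 216 (x) x 370 (y) mm, origin at the centre of the underside. Dark flat bed 130 mm wide (x), top 30 mm above the bench, a scribed line every 50 mm; fixed fence across its -y end, 10 mm above the bed; two 12 mm rods along y at x = -84 and +84 mm, below bed level, carry the sliding stop; end block at +y, 36 mm high
- fence_face (a point): middle of the bed's edge at the fence: on the bed top, on the fence's face, mid-width. Its axes are the fixture's: y points along the bed towards the stop, x across the bed, z up
- stop_face (a point): middle of the sliding stop's face towards the fence, 6 mm above the bed top; axes as the fixture's. The stop is an aluminium bridge across the bed, 40 mm deep in y, top 13 mm above the bed, with bearing blocks on the rods, 38 x 40 mm, tops 47 mm above the bench
- stop (a joint): clear gap between fence and sliding stop in m, 0 to 0.29; grows as the stop slides away from the fence. It slides with about 2 N when the clamp is free; tight, the clamp holds it against more than 60 N
- clamp (a joint): angle of the stop's red clamp handle in rad: 0 fully free, 2.8 its tight end; grows turning clockwise seen from above. It bites from about 0.5 and stays where it is left; turning takes about 0.2 to 0.3 N m, and two grasps. At 0 the handle bar lies along the fixture's x, at 1.57 along its y
- clamp_grip (a point): where to grip the red clamp handle: a bar 62 long, 14 thick, 28 mm high, its top 8 mm above and its bottom 20 mm below this point, which is on the turning axis, 87 mm above the bench, over the rod at the fixture's x = -84 mm, 20 mm behind (+y) the stop's face. x along the bar; it turns with the handle and rides on the stop, so the stop can be slid by the handle
- mallet: rubber mallet with a wooden handle, 275 mm long, lying on the bench; bystander
- pliers: pliers with one red and one black grip, 190 mm long, on a piece of cardboard 3 mm thick; bystander
- tin: yellow tin of weld paste with a red lid, 68 mm across, 75 mm tall, standing; bystander

How it is judged (in metres and radians):
On the way, in this order (a step that is already met when the one before it is completed fails the run):
1. the clamp handle is turned free (value of joint clamp below 0.5 rad), for 0.2 s.
2. every zinc lug plate in the batch lies flat on the bed between fence and stop, lug up, lengthwise across the bed (x of plate1 in the frame of fence_face between -0.02 and 0.02 m and z of plate1 in the frame of fence_face between -0.004 and 0.004 m and y of each of plate1, plate2, plate3, plate4, plate5 in the frame of fence_face above 0.021 m and y of each of plate1, plate2, plate3, plate4, plate5 in the frame of stop_face below -0.021 m and angle between each of plate1, plate2, plate3, plate4, plate5's own z axis and vertical below 0.06 rad and angle between the x axis of each of plate1, plate2, plate3, plate4, plate5 and the x axis of fixture, either way round below 0.2 rad and x of plate2 in the frame of fence_face between -0.02 and 0.02 m and z of plate2 in the frame of fence_face between -0.004 and 0.004 m and x of plate3 in the frame of fence_face between -0.02 and 0.02 m and z of plate3 in the frame of fence_face between -0.004 and 0.004 m and x of plate4 in the frame of fence_face between -0.02 and 0.02 m and z of plate4 in the frame of fence_face between -0.004 and 0.004 m and x of plate5 in the frame of fence_face between -0.02 and 0.02 m and z of plate5 in the frame of fence_face between -0.004 and 0.004 m), for 0.2 s.
At the end, for the whole second after the job is handed in: every zinc plate rests flat on the bed between fence and stop, square within 0.06 rad and within 20 mm of the middle line; the gap exceeds the plates' widths (50 mm each) by at most 4 mm; clamp handle at 2.4 rad or more; black plate and brass bars in the bin (x of plate1 in the frame of fence_face between -0.02 and 0.02 m and z of plate1 in the frame of fence_face between -0.004 and 0.004 m and y of each of plate1, plate2, plate3, plate4, plate5 in the frame of fence_face above 0.021 m and y of each of plate1, plate2, plate3, plate4, plate5 in the frame of stop_face below -0.021 m and angle between each of plate1, plate2, plate3, plate4, plate5's own z axis and vertical below 0.06 rad and angle between the x axis of each of plate1, plate2, plate3, plate4, plate5 and the x axis of fixture, either way round below 0.06 rad and linear speed of each of plate1, plate2, plate3, plate4, plate5 below 0.02 m/s and x of plate2 in the frame of fence_face between -0.02 and 0.02 m and z of plate2 in the frame of fence_face between -0.004 and 0.004 m and x of plate3 in the frame of fence_face between -0.02 and 0.02 m and z of plate3 in the frame of fence_face between -0.004 and 0.004 m and x of plate4 in the frame of fence_face between -0.02 and 0.02 m and z of plate4 in the frame of fence_face between -0.004 and 0.004 m and x of plate5 in the frame of fence_face between -0.02 and 0.02 m and z of plate5 in the frame of fence_face between -0.004 and 0.004 m and value of joint clamp above 2.4 rad and value of joint stop below 0.254 m and (value of joint stop below 0.204 m or height (world z) of plate1 above -2 m) and (value of joint stop below 0.204 m or height (world z) of plate2 above -2 m) and (value of joint stop below 0.204 m or height (world z) of plate3 above -2 m) and (value of joint stop below 0.204 m or height (world z) of plate4 above -2 m) and (value of joint stop below 0.204 m or height (world z) of plate5 above -2 m) and (value of joint stop below 0.154 m or height (world z) of any of plate1, plate2 above -2 m) and (value of joint stop below 0.154 m or height (world z) of any of plate1, plate3 above -2 m) and (value of joint stop below 0.154 m or height (world z) of any of plate1, plate4 above -2 m) and (value of joint stop below 0.154 m or height (world z) of any of plate1, plate5 above -2 m) and (value of joint stop below 0.154 m or height (world z) of any of plate2, plate3 above -2 m) and (value of joint stop below 0.154 m or height (world z) of any of plate2, plate4 above -2 m) and (value of joint stop below 0.154 m or height (world z) of any of plate2, plate5 above -2 m) and (value of joint stop below 0.154 m or height (world z) of any of plate3, plate4 above -2 m) and (value of joint stop below 0.154 m or height (world z) of any of plate3, plate5 above -2 m) and (value of joint stop below 0.154 m or height (world z) of any of plate4, plate5 above -2 m) and x of black1 in the frame of bin between -0.135 and 0.135 m and y of black1 in the frame of bin between -0.162 and 0.162 m and height (world z) of each of black1, bar1, bar2 below 0.055 m and x of bar1 in the frame of bin between -0.135 and 0.135 m and y of bar1 in the frame of bin between -0.162 and 0.162 m and x of bar2 in the frame of bin between -0.135 and 0.135 m and y of bar2 in the frame of bin between -0.162 and 0.162 m); the robot touches nothing.
It fails at once if the mallet is disturbed (moved more than 3 cm) (distance of mallet from where it was at the start of the episode above 0.03 m).
It fails at once if the pliers is disturbed (moved more than 3 cm) (distance of pliers from where it was at the start of the episode above 0.03 m).
It fails at once if the tin is disturbed (moved more than 3 cm) (distance of tin from where it was at the start of the episode above 0.03 m).
Of plate1, plate2, plate3, plate4, plate5 only 3 to 5 are there at a start; the rules pass over those that are not, and their reading is None.
At some moment in a run one of plate1, plate2, plate3, plate4, plate5 may be knocked a few centimetres aside while the robot is not near it.
Once in a run the grip may slacken for a moment while it holds something.
It also fails if it takes over 210 s, if anything falls off the work surface, if the arm or the gripper's body presses on something with over 40 N, if the wrist force passes 120 N, or if a joint passes its speed limit or range.

## Robot

A 6-joint arm with a two-finger parallel gripper is mounted at the origin on the work surface. World frame = base frame: x ahead of the robot, y to its left, z up, the work surface at z = 0. Lengths are in mm, angles in degrees, forces in N, time in s.
With the tool pointing down it reaches from about 350 to 850 mm from the base axis. Payload 8.1 kg.
Tool frame: the origin (TCP) lies midway between the tips of the shut fingers; the grasp point (between the pads) lies 19 mm behind it; z points along the fingers, y is the line along which they close (so a half turn about z gives the same grasp; the last joint's range is limited). The gripper opens to 85 mm and grips with 20 to 120 N. Pads are 22 mm wide; open, the fingers measure 114 mm over their backs; the gripper's body (76 mm by 85 mm) begins 54 mm behind the grasp point. The pads swing forward as they close: fully open they stand 13 mm farther back than shut.
Start: joints at [-75.997, 7.471, 85.268, -0, 87.261, -4.893], TCP at [194.332, -567.662, 231.292] pointing down, gripper open.
Joint ranges: [-169.43, 169.43], [-51.17, 129.36], [1.28, 143.12], [-76.62, 256.62], [0, 156.53], [-152.29, 152.29]. Speed limits (degrees/s): [136.94, 136.94, 159.86, 180, 180, 180].

## Interface

Orientations are given as [roll, pitch, yaw] about the fixed x, y, z axes, in that order (R = Rz(yaw) Ry(pitch) Rx(roll)).
In Python, from bench import sensors, optics, r gives the robot as it stands.
- The arm moves only by the tool apply_moves, never from a script. Its argument "targets" is a list of rows, each a list of 7 numbers: the shift along the tool's x, y, z in mm, then the turn, a rotation vector about the tool's x, y, z in rad, then the closure, from 0 (fully open) to 1 (shut). In form: [[x, y, z, wx, wy, wz, claw], ...]. A call has 1 to 20 rows; each row shifts and turns the commanded pose from where the row before left it, along the tool's axes as they then stand; what a row does not reach is not made up. A row lasts 1/8 s, in which the tool goes at most 62.5 mm and 10.7 degrees, less where a joint would pass 70% of its speed; a pose out of reach is approached as far as the arm can. A call is refused whole if a number of a shift passes 62.5 or a number of a turn 0.188, either way. A call with a gripper value outside its range is refused whole. The fingers move at their own pace and stop on an object; "force" is the grip in N (left out, the last holds). Time passes only in rows, so rows that do not move let the fingers close. It gives the time, the measured TCP pose, the force, the opening and the grip force at its end, in the units of the state.
- sensors.sense(): the state, without advancing time (a new reading comes with each control period).
- optics.snapshot(name): name is "side" or "top" or "wrist"; returns the picture (420x560x3 uint8, red, green, blue); there is no depth.
- optics.get_calibration(name): a dict with "camera_matrix" (3x3 intrinsics, pixels), "pose" (4x4, takes a point from camera to world coordinates). Camera axes: x right, y down, z forward; pixel columns grow to the right and rows downward; lengths in mm; the calibration is good to about 2 mm. A picture is of the moment at which its call begins: read the wrist's pose just before it. get_calibration takes no time and is no camera call; for the wrist camera it gives the pose at the moment of the call.
- r.hand_in(): hands the job in; it is judged then, once.
The state is a dict: "time": time; "joint_pos": joint angles; "qd": joint speeds; "joint_efforts": joint torques, N m; "tool_pos": TCP position; "tcp_rot": TCP orientation; "ft_force": force on the tool from outside, world axes, zero at the start; "wrist_torque": the same for the moment, N m; "finger_gap": finger opening in mm; "grip_force": force on a finger pad.
Only numpy, scipy, OpenCV 4.12 (cv2) and the standard library are available. Lean on these libraries where they do the work, as an engineer would, in place of code of your own. Each camera call takes 0.05 s, during which the arm holds its last target. There are 200 camera calls.

## Working session

There is one attempt and no reset: what is moved stays moved. The work goes in short steps, Python scripts to look and compute and a tool call to move; the robot and the scene stay as the last step left them, time stands still between calls to the robot, and variables do not carry over. Pictures are saved under pics/ and viewed, at most 14 in all, crops included, and the job is handed in when it is done.

Besides the shell and the picture viewer there is one more tool, called after "Request:" in YAML: its name, and indented under it one key for each argument. apply_moves: Moves the arm, as the interface text tells. Its arguments: {"type":"object","properties":{"targets":{"type":"array"},"force":{"type":"number"}},"required":["targets"]}

```bash
ls; mkdir -p pics
python3 - <<'E'
from bench import sensors, optics, r
import cv2
print(sensors.sense())
for n in("top","side"):
    im=optics.snapshot(n); cv2.imwrite(f"pics/{n}0.png",im[:,:,::-1]); c=optics.get_calibration(n); print(n,c["camera_matrix"],c["pose"])
print(optics.get_calibration("wrist"))
E
```

```text
pics
{'time': 0.0, 'joint_pos': array([-7.59981356e+01,  7.51343369e+00,  8.53300099e+01, -3.32663966e-04,
        8.72621086e+01, -4.89307529e+00]), 'qd': array([ 0.00118851, -0.08106644, -0.03102285, -0.04821736, -0.03538608,
       -0.06134061]), 'joint_efforts': array([-1.99530332e-03, -5.69402111e+01, -5.00554812e+01, -1.80271982e-04,
        1.48454594e-02,  2.64481292e-05]), 'tool_pos': array([ 194.18432209, -567.1206336 ,  230.2548922 ]), 'tcp_rot': array([-1.79894804e+02, -8.67218769e-03,  1.88949479e+01]), 'ft_force': array([-0.25461653, -0.80885111,  0.34561886]), 'wrist_torque': array([0.01493311, 0.002817  , 0.01084587]), 'grip_force': 0.0, 'finger_gap': 85.59674120632113}
top [[491.13072821   0.         273.74071577]
 [  0.         491.13072821 207.59050702]
 [  0.           0.           1.        ]] [[ 8.37583757e-02 -9.72015621e-01  2.19477031e-01  3.46499561e+02]
 [-9.96470932e-01 -8.29152685e-02  1.30667459e-02 -5.40606702e+01]
 [ 5.49691581e-03 -2.19796931e-01 -9.75530160e-01  1.29163012e+03]
 [ 0.00000000e+00  0.00000000e+00  0.00000000e+00  1.00000000e+00]]
side 
[... 218 characters left out ...]
79873e-01 -5.20160988e-01  4.71321356e+02]
 [ 1.10416297e-02 -6.44107662e-01 -7.64855151e-01  8.32304720e+02]
 [ 0.00000000e+00  0.00000000e+00  0.00000000e+00  1.00000000e+00]]
{'camera_matrix': array([[290.15322616,   0.        , 280.60695434],
       [  0.        , 290.15322616, 210.65790898],
       [  0.        ,   0.        ,   1.        ]]), 'pose': array([[ 3.23763287e-01, -9.11067479e-01, -2.55212425e-01,
         2.58106050e+02],
       [-9.46136499e-01, -3.12260456e-01, -8.55519355e-02,
        -5.44982519e+02],
       [-1.74916189e-03,  2.69164366e-01, -9.63092667e-01,
         3.72536514e+02],
       [ 0.00000000e+00,  0.00000000e+00,  0.00000000e+00,
         1.00000000e+00]])}
```

View pics/top0.png

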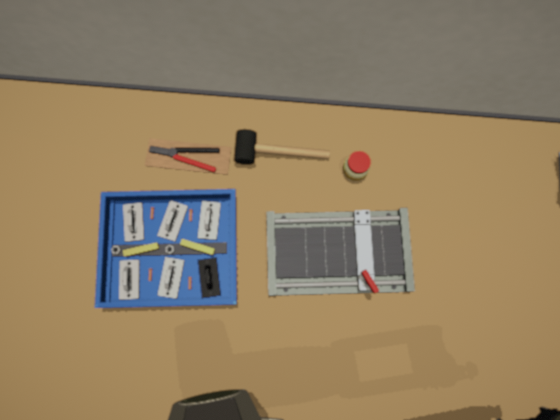

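View pics/side0.png

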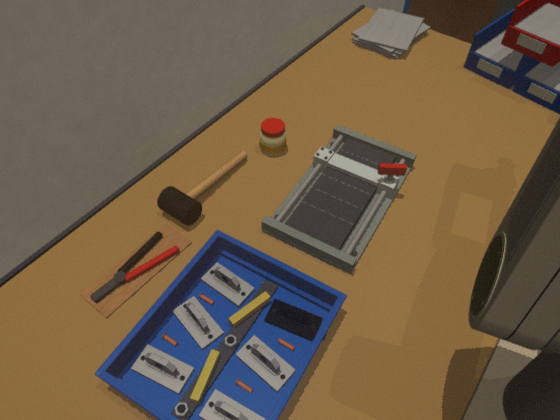

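The top view shows the bin on the left with 5 zinc plates, the black plate at (209,278) and the brass bars at (140,249) and (197,246). The fixture is on the right, with its stop near column 365 and the red handle at (370,282). I'll enlarge it to tell the fence end from the end block.

Run:
```python
import cv2
im=cv2.imread("pics/top0.png")
cv2.imwrite("pics/fx.png",cv2.resize(im[195:310,258:422],None,fx=4.8,fy=4.8,interpolation=cv2.INTER_CUBIC))
cv2.imwrite("pics/bn.png",cv2.resize(im[185:312,90:242],None,fx=4.7,fy=4.7,interpolation=cv2.INTER_CUBIC))
```

```text
(no output)
```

View pics/fx.png

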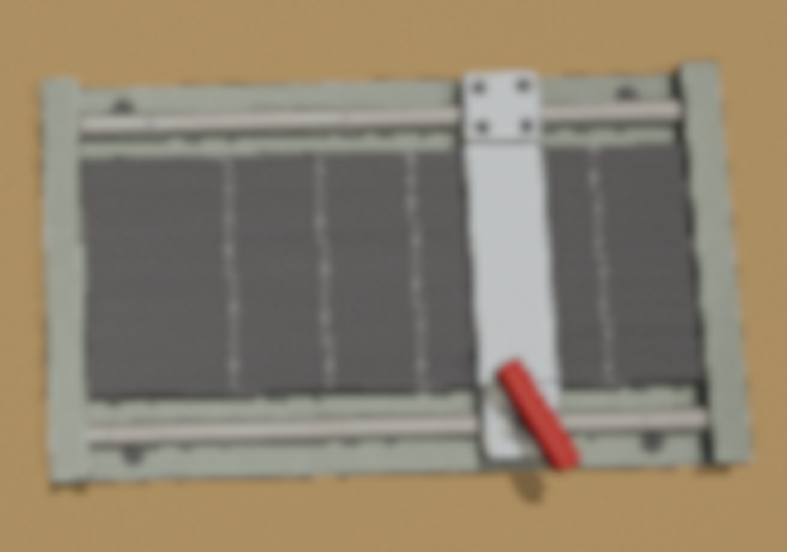

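View pics/bn.png

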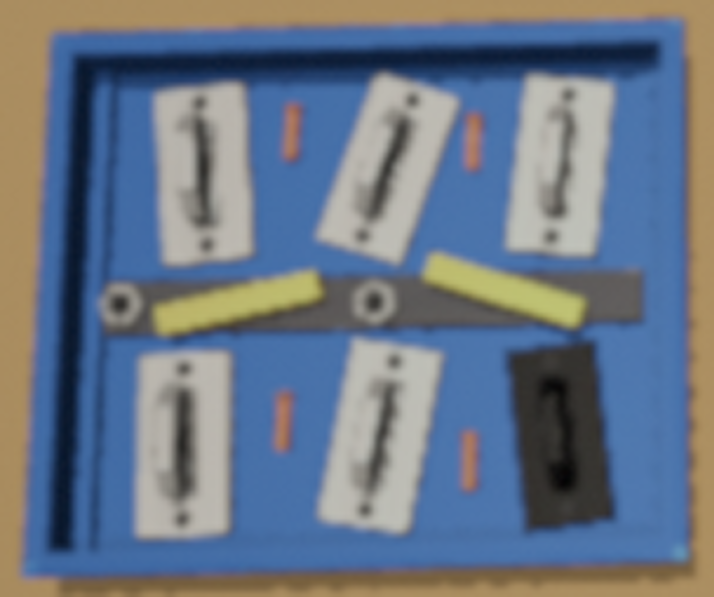

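The enlarged fixture shows the scribed lines spaced from the right end, with a line 50 mm from it. So the fence is on the right (world -y) and the stop opens to the left. The bar from crop (510,368) to (568,462) lies near the tight end. The bin crop shows five zinc plates, with brass bar ends close to their inner ends.

```bash
cat > h.py <<'E'
import numpy as np, cv2
from bench import sensors, optics, r
def cast(cal,px,z):
    K,T=cal["camera_matrix"],cal["pose"]; px=np.atleast_2d(np.asarray(px,float))
    d=(T[:3,:3]@np.linalg.inv(K)@np.c_[px,np.ones(len(px))].T).T; o=T[:3,3]
    return o+d*((z-o[2])/d[:,2])[:,None]
def proj(cal,P):
    K,T=cal["camera_matrix"],cal["pose"]; p=K@(T[:3,:3].T@(np.atleast_2d(P)-T[:3,3]).T)
    return (p[:2]/p[2]).T
def red(im):
    R,G,B=[im[...,i].astype(int) for i in range(3)]
    return ((R>110)&(G<70)&(B<70)).astype(np.uint8)
def tip(): 
    s=sensors.sense(); return s["tool_pos"].round(1),s["tcp_rot"].round(1),s["time"]
E
python3 - <<'E'
from h import *
c=optics.get_calibration("top")
f=lambda a:np.array(a)/4.8+[258,195]
print("bed",cast(c,f([(82,160),(90,397),(703,385),(688,147)]),30).round(1))
print("lines",cast(c,f([(228,160),(235,380),(320,160),(331,380),(592,160),(609,375)]),30).round(1))
print("handle",cast(c,f([(510,368),(568,462)]),95).round(1))
g=lambda a:np.array(a)/4.7+[90,185]
# plate corners z=13
for n,q in dict(A=[(153,90),(243,83),(253,255),(165,265)],B=[(380,73),(460,97),(400,263),(315,238)],C=[(528,75),(614,82),(597,257),(506,250)],D=[(140,352),(231,350),(230,535),(135,538)],E=[(355,337),(442,352),(405,535),(317,518)]).items():
    p=cast(c,g(q),13); m=p.mean(0); d=p[0]+p[1]-p[2]-p[3]; print(n,m.round(1),np.degrees(np.arctan2(d[1],d[0])).round(1),np.linalg.norm(d[:2])/2)
print("bin",cast(c,g([(52,33),(682,20),(692,573),(25,575)]),58).round(1))
print("bars",cast(c,g([(155,325),(320,280),(427,265),(580,318)]),29).round(1))
E
```

```text
bed [[ 575.4  -45.3   30. ]
 [ 448.3  -60.2   30. ]
 [ 482.1 -385.2   30. ]
 [ 610.5 -373.7   30. ]]
lines [[ 582.1 -124.4   30. ]
 [ 463.7 -136.4   30. ]
 [ 586.3 -174.2   30. ]
 [ 468.  -187.3   30. ]
 [ 598.9 -321.8   30. ]
 [ 483.2 -335.    30. ]]
handle [[ 475.4 -270.4   95. ]
 [ 430.9 -301.5   95. ]]
A [564.4 330.3  13. ] 11.9 100.28413839722455
B [576.4 226.8  13. ] -13.2 100.00745381054743
C [585.6 130.1  13. ] 0.2 100.94760803343164
D [413.7 318.8  13. ] 7.6 101.15364021676915
E [427.2 212.4  13. ] -4.4 100.62088435597258
bin [[627.2 411.2  58. ]
 [664.1  66.5  58. ]
 [366.7  31.   58. ]
 [336.4 378.3  58. ]]
bars [[475.1 339.5  29. ]
 [507.4 252.9  29. ]
 [520.6 195.3  29. ]
 [498.6 108.   29. ]]
```

Request:
apply_moves:
  targets:
    - [34, -18, 3, 0, 0, 0, 0.5]
    - [34, -18, 3, 0, 0, 0, 0.5]
    - [34, -18, 3, 0, 0, 0, 0.5]
    - [34, -18, 3, 0, 0, 0, 0.5]
    - [34, -18, 3, 0, 0, 0, 0.5]
    - [34, -18, 3, 0, 0, 0, 0.5]
    - [34, -18, 3, 0, 0, 0, 0.5]
    - [34, -18, 3, 0, 0, 0, 0.5]
    - [34, -18, 3, 0, 0, 0, 0.5]
    - [30, -20, 3, 0, 0, 0, 0.5]
    - [0, 0, 0, 0, 0, -0.094, 0.5]
    - [0, 0, 0, 0, 0, -0.094, 0.5]
    - [0, 0, 0, 0, 0, -0.094, 0.5]
    - [0, 0, 0, 0, 0, 0, 0.5]
    - [0, 0, 0, 0, 0, 0, 0.5]
  force: 60

```text
time: 1.98
tool_pos: [453.2, -286.6, 201.1]
tcp_rot: [-180.0, 0.0, 34.9]
ft_force: [-0.0, -0.8, -0.4]
finger_gap: 42.4
grip_force: 0.0
```

```bash
cat >> h.py <<'E'
def handle(name,z=95):
    c=optics.get_calibration(name); im=optics.snapshot(name); m=red(im)
    cs,_=cv2.findContours(m,cv2.RETR_EXTERNAL,cv2.CHAIN_APPROX_NONE)
    out=[]
    for k in cs:
        if cv2.contourArea(k)<30: continue
        w=cast(c,k[:,0,:],z)[:,:2].astype(np.float32); b=cv2.minAreaRect(w); q=cv2.boxPoints(b)
        e=max([q[1]-q[0],q[2]-q[1]],key=np.linalg.norm); out.append((np.round(b[0],1),np.round(b[1],1),round(float(np.degrees(np.arctan2(e[1],e[0]))%180),1)))
    return im,out
def to(x,y,z,yaw):
    s=sensors.sense(); p,a=s["tool_pos"],np.radians(s["tcp_rot"][2]); d=np.array([x,y,z])-p
    print("at",p.round(1),s["tcp_rot"].round(1),"gap",round(s["finger_gap"],1),"F",s["ft_force"].round(1),"grip",round(s["grip_force"],1),"t",round(s["time"],2))
    print("tool shift",np.round([d[0]*np.cos(a)+d[1]*np.sin(a),d[0]*np.sin(a)-d[1]*np.cos(a),-d[2]],1),"wz",round(-np.radians(yaw-s["tcp_rot"][2]),3))
E
python3 - <<'E'
from h import *
im,o=handle("wrist"); print(o); cv2.imwrite("pics/w1.png",im[:,:,::-1])
o=handle("top")[1]; print(o)
to(453,-286,68,35)
E
```

```text
[(array([ 455.4, -285.2]), array([60.3, 13.5]), 34.6)]
[(array([715. , 176.1]), array([115.4,  13.2]), 73.9), (array([ 751.8, -243.8]), array([51.4, 48.6]), 2.9)]
at [ 453.2 -286.7  201.2] [-180.    0.   35.] gap 43.0 F [-0.1 -0.2  0.1] grip 0.0 t 2.08
tool shift [  0.2  -0.7 133.2] wz -0.001
```

View pics/w1.png

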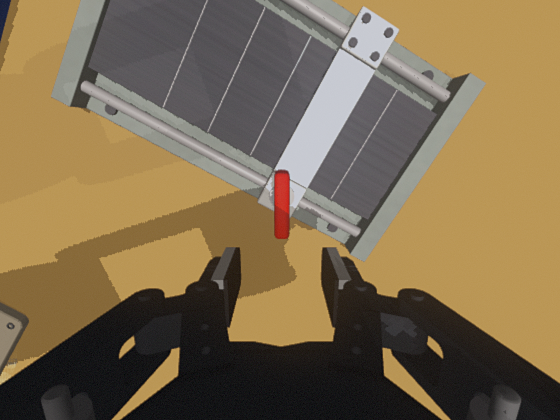

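The wrist view shows the red handle at (282,204), well centred between the open fingers. The fence is at lower right.

Request:
apply_moves:
  targets:
    - [2.7, 0, 30, 0, 0, 0, 0.5]
    - [0, 0, 40, 0, 0, 0, 0.5]
    - [0, 0, 30, 0, 0, 0, 0.5]
    - [0, 0, 20, 0, 0, 0, 0.5]
    - [0, 0, 11, 0, 0, 0, 0.5]
    - [0, 0, 0, 0, 0, 0, 0.5]
    - [0, 0, 0, 0, 0, 0, 1]
    - [0, 0, 0, 0, 0, 0, 1]
    - [0, 0, 0, 0, 0, 0, 1]
    - [0, 0, 0, 0, 0, 0, 1]
    - [0, 0, 0, 0, 0, 0, 1]
    - [0, 0, 0, 0, 0, 0, 1]
  force: 60

```text
time: 3.58
tool_pos: [456.1, -285.5, 71.7]
tcp_rot: [179.9, -0.0, 35.0]
ft_force: [-2.1, 1.6, 5.8]
finger_gap: 12.6
grip_force: 59.3
```

Request:
apply_moves:
  targets:
    - [0, 0, 0, 0, 0, -0.13, 1]
    - [0, 0, 0, 0, 0, -0.13, 1]
    - [0, 0, 0, 0, 0, -0.13, 1]
    - [0, 0, 0, 0, 0, -0.13, 1]

```text
time: 4.08
tool_pos: [455.6, -285.1, 71.7]
tcp_rot: [180.0, -0.0, 65.1]
ft_force: [-5.2, 4.7, 10.7]
finger_gap: 13.1
grip_force: 60.0
```

Request:
apply_moves:
  targets:
    - [0, 0, 0, 0, 0, -0.13, 1]
    - [0, 0, 0, 0, 0, -0.13, 1]
    - [0, 0, 0, 0, 0, -0.13, 1]
    - [0, 0, 0, 0, 0, -0.13, 1]
    - [0, 0, 0, 0, 0, -0.13, 1]
    - [0, 0, 0, 0, 0, -0.13, 1]
    - [0, 0, 0, 0, 0, -0.13, 1]
    - [0, 0, 0, 0, 0, -0.13, 1]
    - [0, 0, 0, 0, 0, -0.13, 1]
    - [0, 0, 0, 0, 0, -0.13, 1]
    - [0, 0, 0, 0, 0, -0.13, 1]
    - [0, 0, 0, 0, 0, -0.13, 1]
    - [0, 0, 0, 0, 0, -0.13, 1]
    - [0, 0, 0, 0, 0, -0.13, 1]
    - [0, 0, 0, 0, 0, -0.13, 1]
    - [0, 0, 0, 0, 0, -0.13, 1]
    - [0, 0, 0, 0, 0, 0, 1]
    - [0, 0, 0, 0, 0, 0, 1]
    - [0, 0, 0, 0, 0, 0, 1]

```text
time: 6.45
tool_pos: [453.5, -286.4, 71.6]
tcp_rot: [-179.9, -0.2, -176.0]
ft_force: [-16.4, -1.9, 13.7]
finger_gap: 13.1
grip_force: 60.5
```

Run:
```python
from h import *
im,o=handle("wrist"); print(o,tip(),sensors.sense()["joint_pos"].round(0),sensors.sense()["wrist_torque"])
```

```text
[(array([ 449.3, -286.4]), array([65.1, 13.1]), 4.5)] (array([ 453.5, -286.4,   71.6]), array([-179.9,   -0.2, -176. ]), 6.5) [ -38.    6.  105.   -0.   70. -132.] [-0.17089932  2.65816464  0.21109467]
```

Request:
apply_moves:
  targets:
    - [0.5, 15, 0, 0, 0, 0, 1]
    - [0.5, 15, 0, 0, 0, 0, 1]
    - [0.5, 15, 0, 0, 0, 0, 1]
    - [0, 0, 0, 0, 0, 0, 1]

```text
time: 7.0
tool_pos: [448.5, -240.5, 71.6]
tcp_rot: [-180.0, -0.3, -175.9]
ft_force: [-19.4, 0.1, 17.8]
finger_gap: 13.0
grip_force: 61.4
```

Request:
apply_moves:
  targets:
    - [0.5, 15, 0, 0, 0, 0, 1]
    - [0.5, 15, 0, 0, 0, 0, 1]
    - [0.5, 15, 0, 0, 0, 0, 1]
    - [0.5, 15, 0, 0, 0, 0, 1]
    - [0.5, 15, 0, 0, 0, 0, 1]
    - [0.5, 15, 0, 0, 0, 0, 1]
    - [0.5, 15, 0, 0, 0, 0, 1]
    - [0.5, 15, 0, 0, 0, 0, 1]
    - [0.5, 15, 0, 0, 0, 0, 1]
    - [0.5, 15, 0, 0, 0, 0, 1]
    - [0, 7, 0, 0, 0, 0, 1]
    - [0, 0, 0, 0, 0, 0, 1]
    - [0, 0, 0, 0, 0, 0, 1]

```text
time: 8.62
tool_pos: [431.5, -84.5, 71.4]
tcp_rot: [-180.0, -0.4, -176.0]
ft_force: [-27.9, -1.4, 29.9]
finger_gap: 12.8
grip_force: 63.2
```

Request:
apply_moves:
  targets:
    - [0, 0, 0, 0, 0, 0, 0.5]
    - [0, 0, 0, 0, 0, 0, 0.5]
    - [0, 0, 0, 0, 0, 0, 0.5]
    - [0, 0, 0, 0, 0, 0, 0.5]
    - [0, 0, -30, 0, 0, 0, 0.5]
    - [0, 0, -40, 0, 0, 0, 0.5]
    - [-16, -27, -40, 0, 0, 0, 0.5]
    - [-16, -27, -40, 0, 0, 0, 0.5]
    - [-16, -27, -40, 0, 0, 0, 0.5]
    - [-16, -27, -40, 0, 0, 0, 0.5]
    - [-15, -28, -30, 0, 0, 0, 0.5]
    - [0, 0, 0, 0, 0, 0, 0.5]
    - [0, 0, 0, 0, 0, 0, 0.5]
    - [0, 0, 0, 0, 0, 0, 0.5]

```text
time: 10.38
tool_pos: [522.4, -213.2, 328.7]
tcp_rot: [179.9, -0.1, -175.9]
ft_force: [-0.7, 1.0, -1.2]
finger_gap: 42.6
grip_force: 0.0
```

Run:
```python
from h import *
im,o=handle("wrist"); print(o); cv2.imwrite("pics/w2.png",im[:,:,::-1])
np.savez("w2.npz",**optics.get_calibration("wrist")); to(500,150,330,180)
```

```text
[(array([ 743.4, -246.3]), array([51.2, 54.8]), 94.0), (array([689. , 117.6]), array([104.5,  13.2]), 74.7), (array([432.6, -85.8]), array([60.3, 13.5]), 4.1)]
at [ 522.5 -213.2  329. ] [ 1.799e+02 -1.000e-01 -1.759e+02] gap 42.7 F [-0.8 -0.2  0.4] grip 0.0 t 10.43
tool shift [ -3.3 363.9  -1. ] wz -6.212
```

View pics/w2.png

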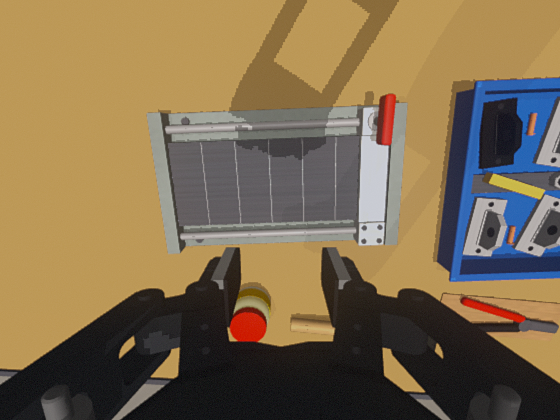

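The wrist view shows the whole fixture. The stop is almost at the end block on the right, with the handle at (387,119). Scribed lines cross the bed between columns 201 and 336, and the fence is on the left.

Run:
```python
from h import *
from scipy.signal import find_peaks
c=dict(np.load("w2.npz")); im=cv2.imread("pics/w2.png").astype(float).mean(2)
for row in (160,185,210):
    p=im[row-1:row+2,165:365].mean(0); pk,_=find_peaks(p,prominence=12); print(row,[(int(k)+165,int(p[k])) for k in pk])
    print(cast(c,[(k+165,row) for k in pk],30)[:,:2].round(1).tolist())
col=im[100:250,250:254].mean(1); print(col.round().astype(int).tolist())
col=im[170:190,150:205].mean(0); print(col.round().astype(int).tolist())
```

```text
160 [(202, 149), (235, 137), (269, 156), (302, 154), (335, 150)]
[[505.7, -332.2], [502.2, -282.7], [498.6, -231.7], [495.1, -182.1], [491.6, -132.5]]
185 [(205, 149), (237, 137), (270, 164), (302, 138), (335, 166)]
[[543.6, -327.7], [540.2, -278.5], [536.6, -227.8], [533.1, -178.7], [529.5, -127.9]]
210 [(208, 136), (239, 136), (271, 153), (303, 144), (335, 122)]
[[583.3, -322.9], [579.9, -274.2], [576.3, -223.8], [572.8, -173.5], [569.2, -123.1]]
[102, 102, 103, 103, 102, 103, 103, 102, 103, 103, 107, 115, 115, 115, 115, 114, 114, 113, 114, 113, 114, 114, 108, 114, 119, 140, 170, 158, 139, 123, 90, 99, 112, 113, 114, 113, 112, 113, 113, 83, 69, 67, 68, 68, 68, 67, 75, 70, 78, 82, 94, 94, 94, 96, 98, 98, 95, 96, 96, 97, 96, 97, 97, 97, 96, 97, 96, 94, 97, 98, 97, 97, 95, 97, 97, 98, 95, 95, 98, 98, 97, 97, 96, 96, 97, 98, 99, 98, 95, 96, 96, 98, 96, 94, 93, 94, 95, 98, 98, 96, 96, 97, 98, 99, 97, 97, 96, 97, 95, 96, 96, 96, 98, 99, 98, 96, 94, 97, 99, 100, 99, 96, 96, 112, 153, 157, 128, 111, 107, 96, 97, 130, 153, 178, 186, 175, 159, 141, 152, 155, 155, 156, 156, 144, 143, 142, 142, 142, 142, 142]
[143, 143, 143, 143, 143, 144, 147, 152, 156, 156, 157, 157, 157, 157, 157, 157, 158, 160, 154, 125, 88, 67, 77, 86, 97, 98, 98, 98, 98, 98, 98, 97, 97, 98, 97, 97, 97, 98, 97, 97, 97, 98, 97, 97, 98, 97, 97, 97, 97, 97, 97, 96, 96, 105, 126]
```

Request:
apply_moves:
  targets:
    - [0, 40, 0, 0, 0, 0, 0.5]
    - [0, 40, 0, 0, 0, 0, 0.5]
    - [0, 40, 0, 0, 0, 0, 0.5]
    - [0, 40, 0, 0, 0, 0, 0.5]
    - [0, 40, 0, 0, 0, 0, 0.5]
    - [0, 40, 0, 0, 0, 0, 0.5]
    - [0, 40, 0, 0, 0, 0, 0.5]
    - [0, 40, 0, 0, 0, 0, 0.5]
    - [0, 40, 0, 0, 0, 0, 0.5]
    - [0, 36, 0, 0, 0, 0, 0.5]
    - [0, 0, 0, 0, 0, 0, 0.5]
    - [0, 0, 0, 0, 0, 0, 0.5]
    - [0, 0, 0, 0, 0, 0, 0.5]

```text
time: 12.05
tool_pos: [495.4, 179.9, 330.2]
tcp_rot: [-180.0, -0.0, -176.0]
ft_force: [-0.1, -0.2, 0.0]
finger_gap: 43.1
grip_force: 0.0
```

Run:
```python
from h import *
c=dict(np.load("w2.npz"))
e=cast(c,[(252,138.5),(252,222.5)],30); print("bed edges",e.round(1))
a=np.radians(6.5); ux=np.array([np.cos(a),np.sin(a)]); uy=np.array([-np.sin(a),np.cos(a)])
L=np.array([[543.6,-327.7],[540.2,-278.5],[536.6,-227.8],[533.1,-178.7],[529.5,-127.9]])
yf=(L@uy-50*np.arange(1,6)).mean(); xm=(e[:,:2]@ux); print(xm,yf)
F=ux*xm.mean()+uy*yf; print("fence",F, "handle in fixture",[(np.array([432.6,-85.8])-F)@ux,(np.array([432.6,-85.8])-F)@uy])
im=optics.snapshot("wrist"); np.savez("w3.npz",**optics.get_calibration("wrist")); cv2.imwrite("pics/w3.png",im[:,:,::-1]); print(tip())
```

```text
bed edges [[ 469.  -258.6   30. ]
 [ 599.1 -252.8   30. ]]
[436.73962473 566.66933659] -437.39845622480186
fence [ 547.99436279 -377.79223625] handle in fixture [np.float64(-81.59813163504468), np.float64(303.1782807317542)]
(array([495.5, 179.9, 330.3]), array([-180. ,    0. , -176.1]), 12.1)
```

View pics/w3.png

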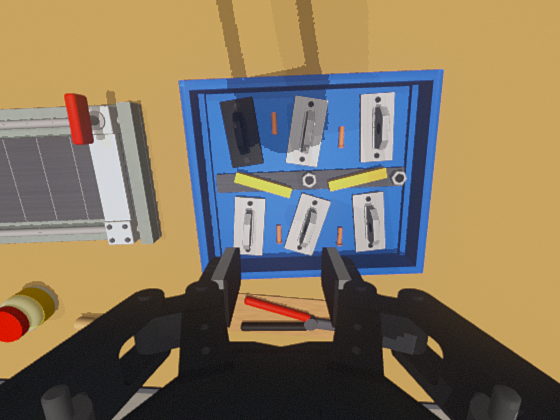

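The wrist view shows five zinc plates at roughly (307,130), (378,127), (249,225), (308,223) and (369,221), the black one at (240,131), and the brass bars at (263,185) and (358,179).

```bash
cat >> h.py <<'E'
def plates(im,c,z=13,roi=None):
    hsv=cv2.cvtColor(im,cv2.COLOR_RGB2HSV); m=((hsv[...,1]<50)&(hsv[...,2]>120)).astype(np.uint8)
    if roi is not None:
        k=np.zeros_like(m); cv2.fillPoly(k,[proj(c,roi).astype(np.int32)],1); m&=k
    m=cv2.morphologyEx(m,cv2.MORPH_CLOSE,np.ones((5,5)))
    out=[]
    for k in cv2.findContours(m,cv2.RETR_EXTERNAL,cv2.CHAIN_APPROX_NONE)[0]:
        if cv2.contourArea(k)<150: continue
        w=cast(c,k[:,0,:],z)[:,:2].astype(np.float32); b=cv2.minAreaRect(w); q=cv2.boxPoints(b)
        e=max([q[1]-q[0],q[2]-q[1]],key=np.linalg.norm); ang=(np.degrees(np.arctan2(e[1],e[0]))+90)%180-90
        out.append((np.round(b[0],1),np.round(sorted(b[1]),1),round(float(ang),1)))
    return out
E
python3 - <<'E'
from h import *
c=dict(np.load("w3.npz")); im=cv2.imread("pics/w3.png")[:,:,::-1].copy()
roi=cast(c,[(205,85),(415,75),(405,262),(212,265)],13)
for o in plates(im,c,13,roi): print(o)
ct=optics.get_calibration("top"); t=cv2.imread("pics/top0.png")[:,:,::-1].copy()
print("top0")
for o in plates(t,ct,13,roi): print(o)
hsv=cv2.cvtColor(im,cv2.COLOR_RGB2HSV); m=cv2.inRange(hsv,(22,90,120),(35,255,255)); k=np.zeros_like(m); cv2.fillPoly(k,[proj(c,roi).astype(np.int32)],255)
for q in cv2.findContours(m&k,cv2.RETR_EXTERNAL,cv2.CHAIN_APPROX_NONE)[0]:
    if cv2.contourArea(q)>80: b=cv2.minAreaRect(cast(c,q[:,0,:],29)[:,:2].astype(np.float32)); print("bar",np.round(b[1],1),cv2.boxPoints(b).round(0).tolist())
print("bin rim inner",cast(c,[(180,82),(442,70),(423,271),(205,277)],58).round(0).tolist())
E
```

```text
(array([586.5, 133.1]), array([ 50.4, 100.6]), -0.6)
(array([575.6, 225.2]), array([ 61.4, 100.5]), -14.6)
(array([565.2, 332.1]), array([ 49.6, 100.6]), 11.5)
(array([487.3, 368.3]), array([21.9, 26.1]), 32.4)
(array([427.6, 214.5]), array([49.4, 99.4]), -4.2)
(array([414.3, 321.2]), array([49.7, 99.7]), 7.8)
top0
(array([413.9, 319.4]), array([ 51.7, 101.4]), 8.3)
(array([557.8, 328.6]), array([ 58.4, 120.3]), 16.8)
(array([507.2, 184.7]), array([157.3, 262.3]), -0.0)
bar [88.9 16.9] [[493.0, 112.0], [510.0, 108.0], [529.0, 195.0], [512.0, 199.0]]
bar [16.2 89.1] [[471.0, 338.0], [498.0, 253.0], [513.0, 258.0], [487.0, 343.0]]
bin rim inner [[376.0, 39.0, 58.0], [338.0, 381.0, 58.0], [625.0, 414.0, 58.0], [660.0, 71.0, 58.0]]
```

Request:
apply_moves:
  targets:
    - [21.8, 13.1, 50, 0, 0, 0, 0.5]
    - [21.8, 13.1, 50, 0, 0, 0, 0.5]
    - [21.8, 13.1, 50, 0, 0, 0, 0.5]
    - [0, 0, 30, 0, 0, 0.143, 0.5]
    - [0, 0, 40, 0, 0, 0, 0.5]
    - [0, 0, 20, 0, 0, 0, 0.5]
    - [0, 0, 0, 0, 0, 0, 0.5]
    - [0, 0, 0, 0, 0, 0, 0.5]

```text
time: 13.1
tool_pos: [428.3, 215.3, 91.5]
tcp_rot: [180.0, 0.1, 175.8]
ft_force: [1.1, -0.3, 0.4]
finger_gap: 42.6
grip_force: 0.0
```

Run:
```python
from h import *
im=optics.snapshot("wrist"); cv2.imwrite("pics/w4.png",im[:,:,::-1]); to(427.6,214.5,18,175.8)
for o in plates(im,optics.get_calibration("wrist")): print(o)
```

```text
at [428.6 215.6  91.8] [1.799e+02 1.000e-01 1.758e+02] gap 42.5 F [-0.1 -0.6  0.2] grip 0.0 t 13.15
tool shift [ 0.9 -1.1 73.8] wz -0.0
(array([642. , 426.7]), array([13.8, 21.7]), -3.6)
(array([591.4, 317.4]), array([16.6, 64.1]), 33.7)
(array([540. , 233.9]), array([26.8, 42.9]), 77.6)
(array([502.5, 205.9]), array([30.2, 68.8]), 88.3)
(array([487.8, 372.2]), array([24.3, 32.6]), -4.2)
(array([427.6, 214.8]), array([49.7, 98.9]), -4.2)
(array([414. , 321.3]), array([ 49.8, 100. ]), 7.9)
```

View pics/w4.png

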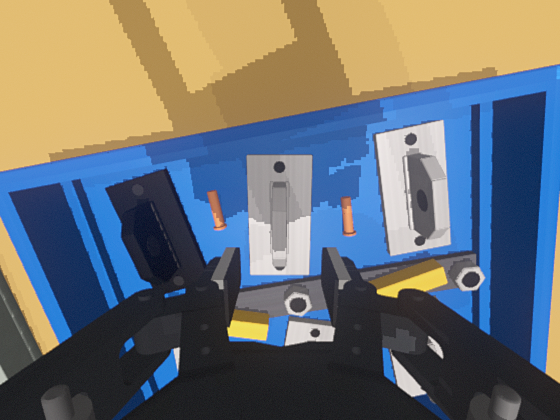

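Request:
apply_moves:
  targets:
    - [0.9, -1, 30, 0, 0, 0, 0.5]
    - [0, 0, 25, 0, 0, 0, 0.5]
    - [0, 0, 15, 0, 0, 0, 0.5]
    - [0, 0, 3.5, 0, 0, 0, 0.5]
    - [0, 0, 0, 0, 0, 0, 0.5]
    - [0, 0, 0, 0, 0, 0, 1]
    - [0, 0, 0, 0, 0, 0, 1]
    - [0, 0, 0, 0, 0, 0, 1]
    - [0, 0, 0, 0, 0, 0, 1]
    - [0, 0, 0, 0, 0, 0, 1]
    - [0, 0, 0, 0, 0, 0, 1]
    - [0, 0, -10, 0, 0, 0, 1]
    - [0, 0, -20, 0, 0, 0, 1]
    - [0, 0, -30, 0, 0, 0, 1]
    - [0, 0, -40, 0, 0, 0, 1]
    - [0, 0, -40, 0, 0, 0, 1]
    - [0, 0, -10, 0, 0, 0, 1]
    - [0, 0, 0, 0, 0, 0, 1]
  force: 80

```text
time: 15.4
tool_pos: [426.4, 214.5, 166.5]
tcp_rot: [180.0, 0.0, 175.8]
ft_force: [-0.2, -0.5, -4.9]
finger_gap: 8.8
grip_force: 78.3
```

Run:
```python
from h import *
to(544.7,-349,100,186.5)
```

```text
at [426.4 214.5 166.5] [180.    0.  175.8] gap 8.8 F [-0.2 -0.5 -4.9] grip 78.3 t 15.4
tool shift [-159.  -553.4   66.5] wz -0.186
```

Request:
apply_moves:
  targets:
    - [-11.4, -39.5, 0, 0, 0, 0, 1]
    - [-11.4, -39.5, 0, 0, 0, 0, 1]
    - [-11.4, -39.5, 0, 0, 0, 0, 1]
    - [-11.4, -39.5, 0, 0, 0, 0, 1]
    - [-11.4, -39.5, 0, 0, 0, 0, 1]
    - [-11.4, -39.5, 0, 0, 0, 0, 1]
    - [-11.4, -39.5, 0, 0, 0, 0, 1]
    - [-11.4, -39.5, 0, 0, 0, 0, 1]
    - [-11.4, -39.5, 0, 0, 0, 0, 1]
    - [-11.4, -39.5, 0, 0, 0, 0, 1]
    - [-11.4, -39.5, 0, 0, 0, 0, 1]
    - [-11.4, -39.5, 0, 0, 0, 0, 1]
    - [-11.4, -39.5, 0, 0, 0, 0, 1]
    - [-11, -40, 20, 0, 0, 0, 1]
    - [0, 0, 23, 0, 0, -0.093, 1]
    - [0, 0, 23, 0, 0, -0.093, 1]
    - [0, 0, 0, 0, 0, 0, 1]
    - [0, 0, 0, 0, 0, 0, 1]
    - [0, 0, 0, 0, 0, 0, 1]

```text
time: 17.77
tool_pos: [545.6, -349.4, 102.0]
tcp_rot: [-179.9, 0.1, -173.6]
ft_force: [0.4, -0.0, -3.7]
finger_gap: 8.9
grip_force: 79.3
```

Run:
```python
from h import *
to(544.7,-349,44,-173.5)
im=optics.snapshot("wrist"); cv2.imwrite("pics/w5.png",im[:,:,::-1])
```

```text
at [ 545.6 -349.4  102. ] [-1.799e+02  1.000e-01 -1.736e+02] gap 8.9 F [ 0.4 -0.  -3.7] grip 79.3 t 17.77
tool shift [ 0.9  0.5 58. ] wz -0.001
```

View pics/w5.png

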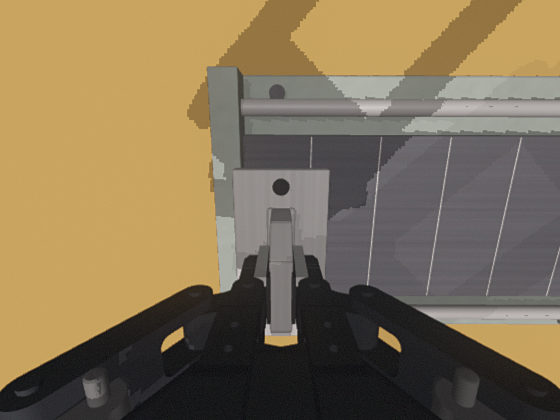

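The plate hangs level and square above the bed next to the fence. Lowering it now.

Request:
apply_moves:
  targets:
    - [0.9, 0.5, 20, 0, 0, 0, 1]
    - [0, 0, 20, 0, 0, 0, 1]
    - [0, 0, 10, 0, 0, 0, 1]
    - [0, 0, 5, 0, 0, 0, 1]
    - [0, 0, 3, 0, 0, 0, 1]
    - [0, 0, 0, 0, 0, 0, 1]
    - [0, 0, 0, 0, 0, 0, 1]

```text
time: 18.7
tool_pos: [544.5, -349.0, 43.4]
tcp_rot: [-180.0, 0.1, -173.5]
ft_force: [0.6, 0.8, -5.3]
finger_gap: 8.9
grip_force: 79.4
```

Request:
apply_moves:
  targets:
    - [0, 0, 0, 0, 0, 0, 0.7]
    - [0, 0, 0, 0, 0, 0, 0.7]
    - [0, 0, 0, 0, 0, 0, 0.7]
    - [0, 0, -5, 0, 0, 0, 0.7]
    - [0, 0, -30, 0, 0, 0, 0.7]
    - [0, 0, -40, 0, 0, 0, 0.7]
    - [0, 0, -40, 0, 0, 0, 0.7]
    - [0, 0, -20, 0, 0, 0, 0.7]
    - [0, 0, 0, 0, 0, 0, 0.7]
    - [0, 0, 0, 0, 0, 0, 0.7]

```text
time: 19.95
tool_pos: [543.2, -348.1, 175.6]
tcp_rot: [179.9, -0.1, -173.5]
ft_force: [0.3, -0.4, -0.3]
finger_gap: 25.4
grip_force: 0.0
```

```bash
cat >> h.py <<'E'
A=np.radians(6.5); UX=np.array([np.cos(A),np.sin(A)]); UY=np.array([-np.sin(A),np.cos(A)]); FE=np.array([548.,-377.8])
def fx(p): d=np.asarray(p)-FE; return np.round([d@UX,d@UY],1)
def bed(name="wrist"):
    c=optics.get_calibration(name); im=optics.snapshot(name)
    roi=[np.r_[FE+UX*a+UY*b,38] for a,b in((-64,2),(64,2),(64,278),(-64,278))]
    for o in plates(im,c,38,np.array(roi)): print("bed",fx(o[0]),o[1],round(o[2]-6.5,1))
    return im
def binp(name="wrist"):
    c=optics.get_calibration(name); im=optics.snapshot(name)
    for o in plates(im,c,13):
        if o[0][1]>70 and o[0][1]<390 and 350<o[0][0]<650 and o[1][1]>80: print("bin",o)
    return im
E
python3 - <<'E'
from h import *
cv2.imwrite("pics/w6.png",bed()[:,:,::-1]); bed("top"); to(587,133,200,180)
E
```

```text
bed [ 0.8 29. ] [ 50.2 126.4] 1.2
bed [-10.2  40.9] [ 88.8 159.5] -25.5
at [ 543.  -347.9  175.1] [ 179.8   -0.2 -173.5] gap 25.7 F [-0.2  0.8 -0.3] grip 0.0 t 20.05
tool shift [-98.1 472.9 -24.9] wz -6.17
```

Request:
apply_moves:
  targets:
    - [-8.1, 39.4, 0, 0, 0, 0, 0.5]
    - [-8.1, 39.4, 0, 0, 0, 0, 0.5]
    - [-8.1, 39.4, 0, 0, 0, 0, 0.5]
    - [-8.1, 39.4, 0, 0, 0, 0, 0.5]
    - [-8.1, 39.4, 0, 0, 0, 0, 0.5]
    - [-8.1, 39.4, 0, 0, 0, 0, 0.5]
    - [-8.1, 39.4, 0, 0, 0, 0, 0.5]
    - [-8.1, 39.4, 0, 0, 0, 0, 0.5]
    - [-8.1, 39.4, 0, 0, 0, 0, 0.5]
    - [-8.1, 39.4, 0, 0, 0, 0, 0.5]
    - [-8.1, 39.4, 0, 0, 0, 0, 0.5]
    - [-8.1, 39.4, 0, 0, 0, 0, 0.5]
    - [0, 0, 30, 0, 0, 0.124, 0.5]
    - [0, 0, 25, 0, 0, 0, 0.5]
    - [0, 0, 0, 0, 0, 0, 0.5]
    - [0, 0, 0, 0, 0, 0, 0.5]

```text
time: 22.05
tool_pos: [587.2, 131.9, 123.0]
tcp_rot: [-180.0, -0.0, 179.4]
ft_force: [-0.2, 0.2, 1.5]
finger_gap: 42.6
grip_force: 0.0
```

Run:
```python
from h import *
cv2.imwrite("pics/w7.png",binp()[:,:,::-1]); binp("top"); to(586.5,133.1,18,179.4)
```

```text
bin (array([586.5, 132.9]), array([49.9, 99.7]), -0.3)
bin (array([576.7, 228.9]), array([49.8, 99.7]), -12.5)
bin (array([563.3, 338.4]), array([ 63.4, 100.3]), 11.4)
bin (array([577.4, 273. ]), array([296.2, 421.3]), 8.0)
at [588.1 132.  124.2] [1.800e+02 1.000e-01 1.794e+02] gap 42.7 F [-0.1  0.   1.3] grip 0.0 t 22.15
tool shift [  1.6   1.1 106.2] wz -0.001
```

Request:
apply_moves:
  targets:
    - [1.6, 1.1, 40, 0, 0, 0, 0.5]
    - [0, 0, 35, 0, 0, 0, 0.5]
    - [0, 0, 20, 0, 0, 0, 0.5]
    - [0, 0, 10.5, 0, 0, 0, 0.5]
    - [0, 0, 0, 0, 0, 0, 0.5]
    - [0, 0, 0, 0, 0, 0, 1]
    - [0, 0, 0, 0, 0, 0, 1]
    - [0, 0, 0, 0, 0, 0, 1]
    - [0, 0, 0, 0, 0, 0, 1]
    - [0, 0, 0, 0, 0, 0, 1]
    - [0, 0, 0, 0, 0, 0, 1]
    - [0, 0, -10, 0, 0, 0, 1]
    - [0, 0, -20, 0, 0, 0, 1]
    - [0, 0, -30, 0, 0, 0, 1]
    - [0, 0, -40, 0, 0, 0, 1]
    - [0, 0, -40, 0, 0, 0, 1]
    - [0, 0, -10, 0, 0, 0, 1]
    - [0, 0, 0, 0, 0, 0, 1]
  force: 80

```text
time: 24.4
tool_pos: [585.8, 133.2, 167.7]
tcp_rot: [180.0, 0.1, 179.4]
ft_force: [0.2, -0.2, -5.3]
finger_gap: 8.6
grip_force: 78.0
```

Request:
apply_moves:
  targets:
    - [4, -38.9, 0, 0, 0, 0, 1]
    - [4, -38.9, 0, 0, 0, 0, 1]
    - [4, -38.9, 0, 0, 0, 0, 1]
    - [4, -38.9, 0, 0, 0, 0, 1]
    - [4, -38.9, 0, 0, 0, 0, 1]
    - [4, -38.9, 0, 0, 0, 0, 1]
    - [4, -38.9, 0, 0, 0, 0, 1]
    - [4, -38.9, 0, 0, 0, 0, 1]
    - [4, -38.9, 0, 0, 0, 0, 1]
    - [4, -38.9, 0, 0, 0, 0, 1]
    - [4, -38.9, 20, 0, 0, 0, 1]
    - [0, 0, 23, 0, 0, -0.124, 1]
    - [0, 0, 23, 0, 0, 0, 1]
    - [0, 0, 0, 0, 0, 0, 1]
    - [0, 0, 0, 0, 0, 0, 1]
    - [0, 0, 0, 0, 0, 0, 1]

```text
time: 26.4
tool_pos: [537.7, -294.4, 102.4]
tcp_rot: [-179.9, 0.1, -173.5]
ft_force: [-0.5, 0.9, -4.0]
finger_gap: 8.8
grip_force: 78.9
```

Run:
```python
from h import *
to(538.5,-294.3,43,-173.5)
im=optics.snapshot("wrist"); cv2.imwrite("pics/w8.png",im[:,:,::-1])
```

```text
at [ 537.7 -294.4  102.4] [-1.799e+02  1.000e-01 -1.735e+02] gap 8.8 F [-0.5  0.9 -4. ] grip 78.9 t 26.4
tool shift [-0.8  0.1 59.4] wz 0.0
```

View pics/w8.png

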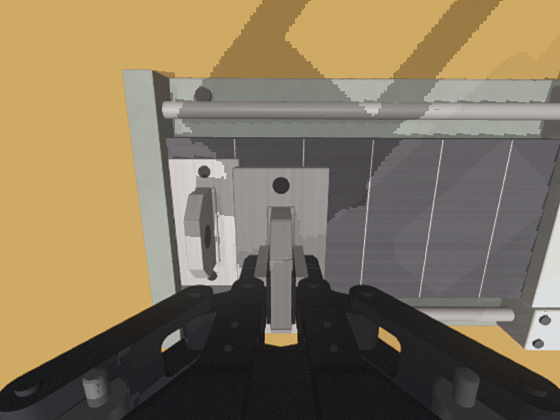

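The first plate lies flat by the fence (205,220), and the second is above its slot.

Request:
apply_moves:
  targets:
    - [-0.8, 0, 20, 0, 0, 0, 1]
    - [0, 0, 20, 0, 0, 0, 1]
    - [0, 0, 10, 0, 0, 0, 1]
    - [0, 0, 5, 0, 0, 0, 1]
    - [0, 0, 4.2, 0, 0, 0, 1]
    - [0, 0, 0, 0, 0, 0, 1]
    - [0, 0, 0, 0, 0, 0, 1]
    - [0, 0, 0, 0, 0, 0, 0.7]
    - [0, 0, 0, 0, 0, 0, 0.7]
    - [0, 0, 0, 0, 0, 0, 0.7]
    - [0, 0, -5, 0, 0, 0, 0.7]
    - [0, 0, -30, 0, 0, 0, 0.7]
    - [0, 0, -40, 0, 0, 0, 0.7]
    - [0, 0, -40, 0, 0, 0, 0.7]
    - [0, 0, -20, 0, 0, 0, 0.7]
    - [0, 0, 0, 0, 0, 0, 0.7]

```text
time: 28.45
tool_pos: [538.7, -294.8, 178.8]
tcp_rot: [-179.9, 0.2, -173.5]
ft_force: [-0.8, -0.2, -0.3]
finger_gap: 25.2
grip_force: 0.0
```

Request:
apply_moves:
  targets:
    - [-7.5, 39.6, 0, 0, 0, 0, 0.5]
    - [-7.5, 39.6, 0, 0, 0, 0, 0.5]
    - [-7.5, 39.6, 0, 0, 0, 0, 0.5]
    - [-7.5, 39.6, 0, 0, 0, 0, 0.5]
    - [-7.5, 39.6, 0, 0, 0, 0, 0.5]
    - [-7.5, 39.6, 0, 0, 0, 0, 0.5]
    - [-7.5, 39.6, 0, 0, 0, 0, 0.5]
    - [-7.5, 39.6, 0, 0, 0, 0, 0.5]
    - [-7.5, 39.6, 0, 0, 0, 0, 0.5]
    - [-7.5, 39.6, 0, 0, 0, 0, 0.5]
    - [-7.5, 39.6, 0, 0, 0, 0, 0.5]
    - [-7.5, 39.6, 0, 0, 0, 0, 0.5]
    - [-7.5, 39.6, 0, 0, 0, 0, 0.5]
    - [0, 0, 30, 0, 0, 0.166, 0.5]
    - [0, 0, 25, 0, 0, 0.166, 0.5]
    - [0, 0, 0, 0, 0, 0, 0.5]
    - [0, 0, 0, 0, 0, 0, 0.5]
    - [0, 0, 0, 0, 0, 0, 0.5]

```text
time: 30.7
tool_pos: [577.3, 228.4, 123.4]
tcp_rot: [179.9, 0.1, 167.6]
ft_force: [-0.3, 0.0, 0.5]
finger_gap: 42.8
grip_force: 0.0
```

Run:
```python
from h import *
cv2.imwrite("pics/w9.png",binp()[:,:,::-1]); bed("top"); to(576.7,228.9,18,167.5)
```

```text
bin (array([576.6, 229.5]), array([49.7, 98.7]), -12.5)
bin (array([564.7, 332. ]), array([ 49.8, 100.3]), 11.3)
bin (array([488.3, 337.4]), array([30.1, 87.6]), -83.7)
bed [  6.7 117.3] [120.2 228.3] -90.0
at [577.3 228.5 123.4] [1.799e+02 1.000e-01 1.675e+02] gap 42.7 F [ 0.1  0.7 -0.3] grip 0.0 t 30.8
tool shift [  0.7   0.3 105.4] wz 0.0
```

Request:
apply_moves:
  targets:
    - [0.8, 0.6, 40, 0, 0, 0, 0.5]
    - [0, 0, 35, 0, 0, 0, 0.5]
    - [0, 0, 20, 0, 0, 0, 0.5]
    - [0, 0, 10, 0, 0, 0, 0.5]
    - [0, 0, 0, 0, 0, 0, 0.5]
    - [0, 0, 0, 0, 0, 0, 1]
    - [0, 0, 0, 0, 0, 0, 1]
    - [0, 0, 0, 0, 0, 0, 1]
    - [0, 0, 0, 0, 0, 0, 1]
    - [0, 0, 0, 0, 0, 0, 1]
    - [0, 0, 0, 0, 0, 0, 1]
    - [0, 0, -10, 0, 0, 0, 1]
    - [0, 0, -20, 0, 0, 0, 1]
    - [0, 0, -30, 0, 0, 0, 1]
    - [0, 0, -40, 0, 0, 0, 1]
    - [0, 0, -40, 0, 0, 0, 1]
    - [0, 0, -10, 0, 0, 0, 1]
    - [0, 0, 0, 0, 0, 0, 1]

```text
time: 33.05
tool_pos: [576.1, 229.3, 167.6]
tcp_rot: [180.0, 0.1, 167.5]
ft_force: [-0.2, -0.4, -3.9]
finger_gap: 8.4
grip_force: 78.1
```

Request:
apply_moves:
  targets:
    - [-4.9, -38.9, 0, 0, 0, 0, 1]
    - [-4.9, -38.9, 0, 0, 0, 0, 1]
    - [-4.9, -38.9, 0, 0, 0, 0, 1]
    - [-4.9, -38.9, 0, 0, 0, 0, 1]
    - [-4.9, -38.9, 0, 0, 0, 0, 1]
    - [-4.9, -38.9, 0, 0, 0, 0, 1]
    - [-4.9, -38.9, 0, 0, 0, 0, 1]
    - [-4.9, -38.9, 0, 0, 0, 0, 1]
    - [-4.9, -38.9, 0, 0, 0, 0, 1]
    - [-4.9, -38.9, 0, 0, 0, 0, 1]
    - [-4.9, -38.9, 0, 0, 0, 0, 1]
    - [-4.9, -38.9, 20, 0, 0, 0, 1]
    - [0, 0, 23, 0, 0, -0.166, 1]
    - [0, 0, 23, 0, 0, -0.166, 1]
    - [0, 0, 0, 0, 0, 0, 1]
    - [0, 0, 0, 0, 0, 0, 1]
    - [0, 0, 0, 0, 0, 0, 1]

```text
time: 35.17
tool_pos: [532.6, -239.5, 102.2]
tcp_rot: [-179.9, 0.1, -173.6]
ft_force: [0.1, 0.2, -4.6]
finger_gap: 8.6
grip_force: 78.9
```

Run:
```python
from h import *
to(532.3,-239.7,43,-173.5)
bed()
im=optics.snapshot("wrist"); cv2.imwrite("pics/w10.png",im[:,:,::-1])
```

```text
at [ 532.6 -239.5  102.2] [-1.799e+02  1.000e-01 -1.736e+02] gap 8.6 F [ 0.1  0.2 -4.6] grip 78.9 t 35.17
tool shift [ 0.4 -0.2 59.2] wz -0.002
bed [ -0.8 246.4] [  1.7 123.4] -0.2
bed [  0.3 116.6] [114.2 126.2] -0.1
bed [-2.9 28. ] [ 53.8 121.5] -0.2
```

View pics/w10.png

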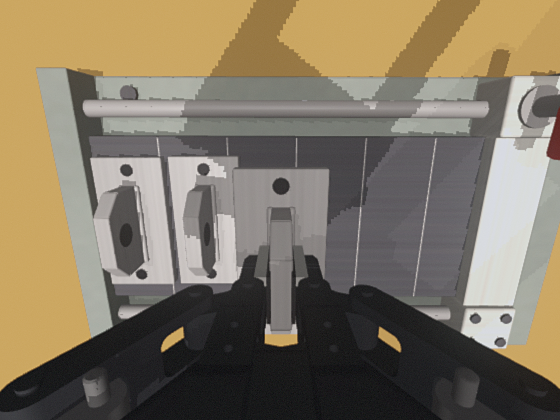

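Two plates lie flat at left and the third is above its slot.

Request:
apply_moves:
  targets:
    - [0.4, 0, 20, 0, 0, 0, 1]
    - [0, 0, 20, 0, 0, 0, 1]
    - [0, 0, 10, 0, 0, 0, 1]
    - [0, 0, 5, 0, 0, 0, 1]
    - [0, 0, 4, 0, 0, 0, 1]
    - [0, 0, 0, 0, 0, 0, 1]
    - [0, 0, 0, 0, 0, 0, 1]
    - [0, 0, 0, 0, 0, 0, 0.7]
    - [0, 0, 0, 0, 0, 0, 0.7]
    - [0, 0, 0, 0, 0, 0, 0.7]
    - [0, 0, -5, 0, 0, 0, 0.7]
    - [0, 0, -30, 0, 0, 0, 0.7]
    - [0, 0, -40, 0, 0, 0, 0.7]
    - [0, 0, -40, 0, 0, 0, 0.7]
    - [0, 0, -20, 0, 0, 0, 0.7]
    - [0, 0, 0, 0, 0, 0, 0.7]

```text
time: 37.28
tool_pos: [532.5, -239.9, 178.7]
tcp_rot: [-179.9, 0.2, -173.5]
ft_force: [-0.0, -1.3, -0.7]
finger_gap: 25.7
grip_force: 0.0
```

Request:
apply_moves:
  targets:
    - [3.6, 38, 0, 0, 0, 0, 0.5]
    - [3.6, 38, 0, 0, 0, 0, 0.5]
    - [3.6, 38, 0, 0, 0, 0, 0.5]
    - [3.6, 38, 0, 0, 0, 0, 0.5]
    - [3.6, 38, 0, 0, 0, 0, 0.5]
    - [3.6, 38, 0, 0, 0, 0, 0.5]
    - [3.6, 38, 0, 0, 0, 0, 0.5]
    - [3.6, 38, 0, 0, 0, 0, 0.5]
    - [3.6, 38, 0, 0, 0, 0, 0.5]
    - [3.6, 38, 0, 0, 0, 0, 0.5]
    - [3.6, 38, 0, 0, 0, 0, 0.5]
    - [3.6, 38, 0, 0, 0, 0, 0.5]
    - [3.6, 38, 0, 0, 0, 0, 0.5]
    - [3.6, 38, 0, 0, 0, 0, 0.5]
    - [3.6, 38.8, 0, 0, 0, 0, 0.5]
    - [0, 0, 30, 0, 0, -0.024, 0.5]
    - [0, 0, 25, 0, 0, 0, 0.5]
    - [0, 0, 0, 0, 0, 0, 0.5]
    - [0, 0, 0, 0, 0, 0, 0.5]

```text
time: 39.65
tool_pos: [413.2, 321.5, 121.8]
tcp_rot: [-180.0, -0.1, -172.2]
ft_force: [0.7, -0.5, -0.1]
finger_gap: 42.7
grip_force: 0.0
```

Run:
```python
from h import *
cv2.imwrite("pics/w11.png",binp()[:,:,::-1]); bed("top"); to(414.2,321.3,18,-172.1)
```

```text
bin (array([413.5, 321.5]), array([49.6, 98.4]), 7.8)
bed [  6.7 117.2] [120.2 228.3] -90.0
at [414.  322.  123.1] [ 1.800e+02  1.000e-01 -1.722e+02] gap 43.1 F [-0.2  0.7 -0.5] grip 0.0 t 39.75
tool shift [-1.000e-01 -7.000e-01  1.051e+02] wz -0.001
```

Request:
apply_moves:
  targets:
    - [0, -0.6, 40, 0, 0, 0, 0.5]
    - [0, 0, 35, 0, 0, 0, 0.5]
    - [0, 0, 20, 0, 0, 0, 0.5]
    - [0, 0, 10, 0, 0, 0, 0.5]
    - [0, 0, 0, 0, 0, 0, 0.5]
    - [0, 0, 0, 0, 0, 0, 1]
    - [0, 0, 0, 0, 0, 0, 1]
    - [0, 0, 0, 0, 0, 0, 1]
    - [0, 0, 0, 0, 0, 0, 1]
    - [0, 0, 0, 0, 0, 0, 1]
    - [0, 0, 0, 0, 0, 0, 1]
    - [0, 0, -10, 0, 0, 0, 1]
    - [0, 0, -20, 0, 0, 0, 1]
    - [0, 0, -30, 0, 0, 0, 1]
    - [0, 0, -40, 0, 0, 0, 1]
    - [0, 0, -40, 0, 0, 0, 1]
    - [0, 0, -10, 0, 0, 0, 1]
    - [0, 0, 0, 0, 0, 0, 1]

```text
time: 42.0
tool_pos: [413.4, 321.1, 166.8]
tcp_rot: [180.0, 0.0, -172.1]
ft_force: [-0.3, -0.4, -5.3]
finger_gap: 9.0
grip_force: 78.2
```

Request:
apply_moves:
  targets:
    - [-3.2, -39.8, 0, 0, 0, 0, 1]
    - [-3.2, -39.8, 0, 0, 0, 0, 1]
    - [-3.2, -39.8, 0, 0, 0, 0, 1]
    - [-3.2, -39.8, 0, 0, 0, 0, 1]
    - [-3.2, -39.8, 0, 0, 0, 0, 1]
    - [-3.2, -39.8, 0, 0, 0, 0, 1]
    - [-3.2, -39.8, 0, 0, 0, 0, 1]
    - [-3.2, -39.8, 0, 0, 0, 0, 1]
    - [-3.2, -39.8, 0, 0, 0, 0, 1]
    - [-3.2, -39.8, 0, 0, 0, 0, 1]
    - [-3.2, -39.8, 0, 0, 0, 0, 1]
    - [-3.2, -39.8, 0, 0, 0, 0, 1]
    - [-3.2, -39.8, 20, 0, 0, 0, 1]
    - [0, 0, 23, 0, 0, 0.024, 1]
    - [0, 0, 23, 0, 0, 0, 1]
    - [0, 0, 0, 0, 0, 0, 1]
    - [0, 0, 0, 0, 0, 0, 1]
    - [0, 0, 0, 0, 0, 0, 1]

```text
time: 44.25
tool_pos: [526.1, -185.9, 102.1]
tcp_rot: [-180.0, 0.1, -173.5]
ft_force: [0.2, -0.2, -5.3]
finger_gap: 9.0
grip_force: 79.3
```

Run:
```python
from h import *
to(526,-185,43,-173.5)
im=optics.snapshot("wrist"); cv2.imwrite("pics/w12.png",im[:,:,::-1])
```

```text
at [ 526.1 -185.9  102.1] [-1.800e+02  1.000e-01 -1.735e+02] gap 9.0 F [ 0.2 -0.2 -5.3] grip 79.3 t 44.25
tool shift [ 0.   0.9 59.1] wz 0.0
```

View pics/w12.png

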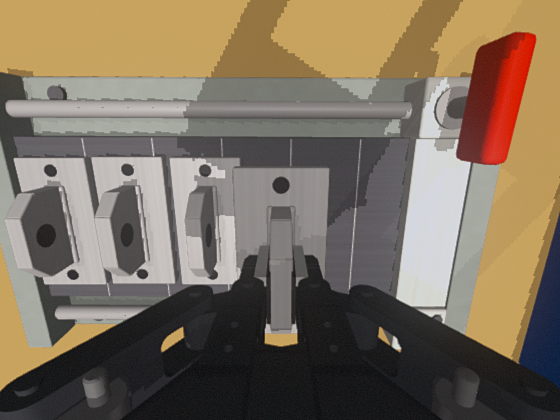

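Three plates lie flat, and the fourth is above its slot with room left before the stop.

Request:
apply_moves:
  targets:
    - [0, 0.9, 20, 0, 0, 0, 1]
    - [0, 0, 20, 0, 0, 0, 1]
    - [0, 0, 10, 0, 0, 0, 1]
    - [0, 0, 5, 0, 0, 0, 1]
    - [0, 0, 4, 0, 0, 0, 1]
    - [0, 0, 0, 0, 0, 0, 1]
    - [0, 0, 0, 0, 0, 0, 1]
    - [0, 0, 0, 0, 0, 0, 0.7]
    - [0, 0, 0, 0, 0, 0, 0.7]
    - [0, 0, 0, 0, 0, 0, 0.7]
    - [0, 0, -5, 0, 0, 0, 0.7]
    - [0, 0, -30, 0, 0, 0, 0.7]
    - [0, 0, -40, 0, 0, 0, 0.7]
    - [0, 0, -40, 0, 0, 0, 0.7]
    - [0, 0, -20, 0, 0, 0, 0.7]
    - [0, 0, 0, 0, 0, 0, 0.7]

```text
time: 46.3
tool_pos: [526.4, -185.3, 178.7]
tcp_rot: [-179.9, 0.2, -173.5]
ft_force: [-0.2, 0.2, 0.0]
finger_gap: 25.8
grip_force: 0.0
```

Request:
apply_moves:
  targets:
    - [-7.5, 39.2, 0, 0, 0, 0, 0.5]
    - [-7.5, 39.2, 0, 0, 0, 0, 0.5]
    - [-7.5, 39.2, 0, 0, 0, 0, 0.5]
    - [-7.5, 39.2, 0, 0, 0, 0, 0.5]
    - [-7.5, 39.2, 0, 0, 0, 0, 0.5]
    - [-7.5, 39.2, 0, 0, 0, 0, 0.5]
    - [-7.5, 39.2, 0, 0, 0, 0, 0.5]
    - [-7.5, 39.2, 0, 0, 0, 0, 0.5]
    - [-7.5, 39.2, 0, 0, 0, 0, 0.5]
    - [-7.5, 39.2, 0, 0, 0, 0, 0.5]
    - [-7.5, 39.2, 0, 0, 0, 0, 0.5]
    - [-7.5, 39.2, 0, 0, 0, 0, 0.5]
    - [-7.5, 39.2, 0, 0, 0, 0, 0.5]
    - [0, 0, 30, 0, 0, -0.085, 0.5]
    - [0, 0, 25, 0, 0, 0, 0.5]
    - [0, 0, 0, 0, 0, 0, 0.5]
    - [0, 0, 0, 0, 0, 0, 0.5]
    - [0, 0, 0, 0, 0, 0, 0.5]

```text
time: 48.55
tool_pos: [565.5, 332.7, 123.5]
tcp_rot: [180.0, 0.1, -168.7]
ft_force: [0.8, -0.7, 0.5]
finger_gap: 42.6
grip_force: 0.0
```

Run:
```python
from h import *
cv2.imwrite("pics/w13.png",binp()[:,:,::-1]); bed("top"); to(565,332,18,-168.6)
```

```text
bin (array([564.8, 332.5]), array([49.6, 98.8]), 11.3)
bin (array([503.2, 202.9]), array([ 29.1, 104.9]), -84.0)
bed [  6.7 117.2] [120.2 228.3] -90.0
at [565.4 332.7 123.5] [ 1.800e+02  1.000e-01 -1.687e+02] gap 42.8 F [ 0.2 -0.8  0.2] grip 0.0 t 48.65
tool shift [  0.6  -0.6 105.5] wz -0.001
```

Request:
apply_moves:
  targets:
    - [0.6, -0.3, 40, 0, 0, 0, 0.5]
    - [0, 0, 35, 0, 0, 0, 0.5]
    - [0, 0, 20, 0, 0, 0, 0.5]
    - [0, 0, 10, 0, 0, 0, 0.5]
    - [0, 0, 0, 0, 0, 0, 0.5]
    - [0, 0, 0, 0, 0, 0, 1]
    - [0, 0, 0, 0, 0, 0, 1]
    - [0, 0, 0, 0, 0, 0, 1]
    - [0, 0, 0, 0, 0, 0, 1]
    - [0, 0, 0, 0, 0, 0, 1]
    - [0, 0, 0, 0, 0, 0, 1]
    - [0, 0, -10, 0, 0, 0, 1]
    - [0, 0, -20, 0, 0, 0, 1]
    - [0, 0, -30, 0, 0, 0, 1]
    - [0, 0, -40, 0, 0, 0, 1]
    - [0, 0, -40, 0, 0, 0, 1]
    - [0, 0, -10, 0, 0, 0, 1]
    - [0, 0, 0, 0, 0, 0, 1]

```text
time: 50.9
tool_pos: [564.3, 332.2, 167.6]
tcp_rot: [180.0, 0.1, -168.6]
ft_force: [0.2, -0.1, -4.5]
finger_gap: 9.0
grip_force: 78.0
```

Request:
apply_moves:
  targets:
    - [11.3, -36.9, 0, 0, 0, 0, 1]
    - [11.3, -36.9, 0, 0, 0, 0, 1]
    - [11.3, -36.9, 0, 0, 0, 0, 1]
    - [11.3, -36.9, 0, 0, 0, 0, 1]
    - [11.3, -36.9, 0, 0, 0, 0, 1]
    - [11.3, -36.9, 0, 0, 0, 0, 1]
    - [11.3, -36.9, 0, 0, 0, 0, 1]
    - [11.3, -36.9, 0, 0, 0, 0, 1]
    - [11.3, -36.9, 0, 0, 0, 0, 1]
    - [11.3, -36.9, 0, 0, 0, 0, 1]
    - [11.3, -36.9, 0, 0, 0, 0, 1]
    - [11.3, -36.9, 0, 0, 0, 0, 1]
    - [0, 0, 20, 0, 0, 0.085, 1]
    - [0, 0, 23, 0, 0, 0, 1]
    - [0, 0, 23, 0, 0, 0, 1]
    - [0, 0, 0, 0, 0, 0, 1]
    - [0, 0, 0, 0, 0, 0, 1]
    - [0, 0, 0, 0, 0, 0, 1]

```text
time: 53.15
tool_pos: [519.1, -128.9, 102.1]
tcp_rot: [-180.0, 0.1, -173.5]
ft_force: [-0.0, -0.2, -3.6]
finger_gap: 8.8
grip_force: 78.7
```

Run:
```python
from h import *
to(519.6,-128.4,43,-173.5)
im=optics.snapshot("wrist"); cv2.imwrite("pics/w14.png",im[:,:,::-1])
```

```text
at [ 519.1 -128.9  102.1] [-1.800e+02  1.000e-01 -1.735e+02] gap 8.8 F [-0.  -0.2 -3.6] grip 78.7 t 53.15
tool shift [-0.6  0.4 59.1] wz -0.0
```

View pics/w14.png

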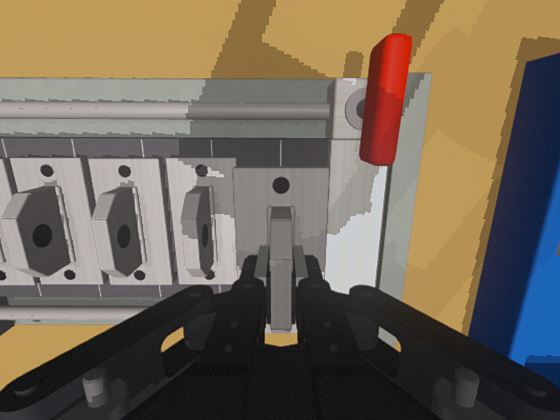

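The last plate is centred in the free space between plate four (edge at 236) and the stop (edge at 328).

Request:
apply_moves:
  targets:
    - [-0.6, 0.4, 20, 0, 0, 0, 1]
    - [0, 0, 20, 0, 0, 0, 1]
    - [0, 0, 10, 0, 0, 0, 1]
    - [0, 0, 5, 0, 0, 0, 1]
    - [0, 0, 4, 0, 0, 0, 1]
    - [0, 0, 0, 0, 0, 0, 1]
    - [0, 0, 0, 0, 0, 0, 1]
    - [0, 0, 0, 0, 0, 0, 0.7]
    - [0, 0, 0, 0, 0, 0, 0.7]
    - [0, 0, 0, 0, 0, 0, 0.7]
    - [0, 0, -5, 0, 0, 0, 0.7]
    - [0, 0, -30, 0, 0, 0, 0.7]
    - [0, 0, -40, 0, 0, 0, 0.7]
    - [0, 0, -60, 0, 0, 0, 0.5]
    - [0, -43, -60, 0, 0, 0, 0.5]
    - [0, -43, -60, 0, 0, 0, 0.5]
    - [0, 0, -30, 0, 0, 0, 0.5]
    - [0, 0, 0, 0, 0, 0, 0.5]
    - [0, 0, 0, 0, 0, 0, 0.5]

```text
time: 55.58
tool_pos: [526.8, -200.3, 307.7]
tcp_rot: [180.0, -0.1, -173.5]
ft_force: [-0.7, -0.2, -1.2]
finger_gap: 42.4
grip_force: 0.0
```

Run:
```python
from h import *
c=optics.get_calibration("wrist")
im,o=handle("wrist"); print(o); cv2.imwrite("pics/w15.png",im[:,:,::-1])
# profile along fixture y through base ends (x=+-40) at z=38, and near the top of lugs
g=cv2.cvtColor(im,cv2.COLOR_RGB2GRAY).astype(float)
for X in (-40,40):
    ys=np.arange(-4,296,1.); P=np.array([np.r_[FE+UX*X+UY*y,38] for y in ys]); q=proj(c,P).astype(np.float32)
    v=cv2.remap(g.astype(np.float32),q[None,:,0],q[None,:,1],cv2.INTER_LINEAR)[0]
    d=np.flatnonzero(v<120); print(X,"dark y:",ys[d].astype(int).tolist())
for Y in (29,84,139,194,251):
    xs=np.arange(-64,65,1.); P=np.array([np.r_[FE+UX*x+UY*(Y+15),38] for x in xs]); q=proj(c,P).astype(np.float32)
    v=cv2.remap(g.astype(np.float32),q[None,:,0],q[None,:,1],cv2.INTER_LINEAR)[0]; b=xs[v>120]; print(Y,"bright x",b.min(),b.max(),len(b))
to(434,-85.8,70,-173.5)
```

```text
[(array([ 737.1, -235.8]), array([43.6, 34.4]), 6.5), (array([688.4, 115.9]), array([102. ,  13.4]), 76.0), (array([432.4, -85.6]), array([59.2, 13.2]), 4.0)]
-40 dark y: [0, 1, 2, 3, 4, 26, 27, 28, 29, 30, 31, 32, 33, 55, 56, 57, 58, 59, 81, 82, 83, 84, 85, 86, 87, 88, 110, 111, 112, 113, 114, 135, 136, 137, 138, 139, 140, 141, 142, 143, 164, 165, 166, 167, 168, 169, 190, 191, 192, 193, 194, 195, 196, 197, 198, 199, 219, 220, 221, 222, 223, 224, 225, 226, 227, 248, 249, 250, 251, 252, 253, 254, 255, 277, 278, 279, 280, 281, 282, 283, 284, 285]
40 dark y: [0, 1, 2, 3, 4, 26, 27, 28, 29, 30, 31, 32, 33, 55, 56, 57, 58, 59, 81, 82, 83, 84, 85, 86, 87, 88, 110, 111, 112, 113, 114, 136, 137, 138, 139, 140, 141, 142, 143, 165, 166, 167, 168, 191, 192, 193, 194, 195, 196, 197, 198, 199, 220, 221, 222, 223, 224, 225, 226, 248, 249, 250, 251, 252, 253, 254, 255, 277, 278, 279, 280, 281, 282, 283, 284]
29 bright x -50.0 64.0 102
84 bright x -50.0 64.0 101
139 bright x -49.0 64.0 101
194 bright x -49.0 64.0 100
251 bright x -50.0 64.0 101
at [ 526.6 -200.   307. ] [ 1.799e+02 -1.000e-01 -1.735e+02] gap 42.7 F [-0.3  0.7 -0.3] grip 0.0 t 55.62
tool shift [ 79. 124. 237.] wz 0.0
```

View pics/w15.png

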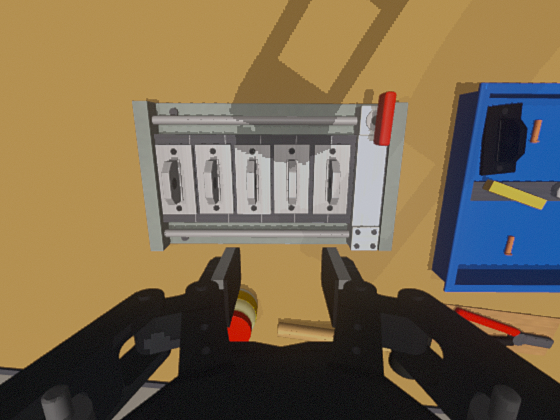

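All five plates lie flat and square in a row, with a total slack of about 34 mm to the stop. The handle is at (386,118), free. The black plate and brass bars are in the bin. Next I'll grip the handle and push the stop up.

Request:
apply_moves:
  targets:
    - [20.2, 31.2, 30, 0, 0, 0, 0.5]
    - [20.2, 31.2, 30, 0, 0, 0, 0.5]
    - [20.2, 31.2, 30, 0, 0, 0, 0.5]
    - [20.2, 31.2, 30, 0, 0, 0, 0.5]
    - [0, 0, 40, 0, 0, 0.044, 0.5]
    - [0, 0, 40, 0, 0, 0, 0.5]
    - [0, 0, 25, 0, 0, 0, 0.5]
    - [0, 0, 10.5, 0, 0, 0, 0.5]
    - [0, 0, 0, 0, 0, 0, 0.5]
    - [0, 0, 0, 0, 0, 0, 1]
    - [0, 0, 0, 0, 0, 0, 1]
    - [0, 0, 0, 0, 0, 0, 1]
    - [0, 0, 0, 0, 0, 0, 1]
    - [0, 0, 0, 0, 0, 0, 1]
    - [0, 0, 0, 0, 0, 0, 1]
  force: 60

```text
time: 57.5
tool_pos: [433.8, -86.0, 74.6]
tcp_rot: [-180.0, 0.1, -176.0]
ft_force: [-1.6, 1.2, 7.0]
finger_gap: 12.5
grip_force: 60.1
```

Request:
apply_moves:
  targets:
    - [0, -8, 0, 0, 0, 0, 1]
    - [0, -8, 0, 0, 0, 0, 1]
    - [0, -6, 0, 0, 0, 0, 1]
    - [0, -4, 0, 0, 0, 0, 1]
    - [0, 0, 0, 0, 0, 0, 1]
    - [0, 0, 0, 0, 0, 0, 1]

```text
time: 58.25
tool_pos: [436.4, -110.7, 74.6]
tcp_rot: [179.9, 0.2, -176.0]
ft_force: [3.9, 7.5, 3.7]
finger_gap: 12.7
grip_force: 60.0
```

Request:
apply_moves:
  targets:
    - [0, -2, 0, 0, 0, 0, 1]
    - [0, -2, 0, 0, 0, 0, 1]
    - [0, -2, 0, 0, 0, 0, 1]
    - [0, 0, 0, 0, 0, 0, 1]

```text
time: 58.75
tool_pos: [436.8, -115.6, 74.6]
tcp_rot: [179.8, 0.2, -176.0]
ft_force: [3.3, 14.4, 6.2]
finger_gap: 12.8
grip_force: 60.3
```

Request:
apply_moves:
  targets:
    - [0, -1.5, 0, 0, 0, 0, 1]
    - [0, -1.5, 0, 0, 0, 0, 1]
    - [0, 0, 0, 0, 0, 0, 1]

```text
time: 59.12
tool_pos: [437.1, -118.3, 74.6]
tcp_rot: [179.8, 0.2, -176.0]
ft_force: [5.1, 16.5, 6.0]
finger_gap: 12.8
grip_force: 60.3
```

Request:
apply_moves:
  targets:
    - [0, -1, 0, 0, 0, 0, 1]
    - [0, -1, 0, 0, 0, 0, 1]
    - [0, 0, 0, 0, 0, 0, 1]

```text
time: 59.5
tool_pos: [437.2, -118.9, 74.6]
tcp_rot: [179.6, 0.2, -176.0]
ft_force: [3.7, 22.8, 8.7]
finger_gap: 12.5
grip_force: 60.9
```

Request:
apply_moves:
  targets:
    - [0, -1, 0, 0, 0, 0, 1]
    - [0, -1, 0, 0, 0, 0, 1]
    - [0, 0, 0, 0, 0, 0, 1]

```text
time: 59.88
tool_pos: [437.2, -119.1, 74.6]
tcp_rot: [179.5, 0.2, -176.0]
ft_force: [3.6, 32.7, 12.5]
finger_gap: 12.8
grip_force: 61.6
```

Request:
apply_moves:
  targets:
    - [0, 0, 0, 0, 0, 0.12, 1]
    - [0, 0, 0, 0, 0, 0.12, 1]
    - [0, 0, 0, 0, 0, 0.12, 1]
    - [0, 0, 0, 0, 0, 0.12, 1]
    - [0, 0, 0, 0, 0, 0.12, 1]
    - [0, 0, 0, 0, 0, 0.12, 1]
    - [0, 0, 0, 0, 0, 0.12, 1]
    - [0, 0, 0, 0, 0, 0.12, 1]

```text
time: 60.88
tool_pos: [436.9, -119.8, 74.6]
tcp_rot: [179.6, -0.3, 128.8]
ft_force: [0.8, 27.9, 14.3]
finger_gap: 12.7
grip_force: 61.6
```

Request:
apply_moves:
  targets:
    - [0, 0, 0, 0, 0, 0.12, 1]
    - [0, 0, 0, 0, 0, 0.12, 1]
    - [0, 0, 0, 0, 0, 0.12, 1]
    - [0, 0, 0, 0, 0, 0.12, 1]
    - [0, 0, 0, 0, 0, 0.12, 1]
    - [0, 0, 0, 0, 0, 0.12, 1]
    - [0, 0, 0, 0, 0, 0.12, 1]
    - [0, 0, 0, 0, 0, 0.12, 1]
    - [0, 0, 0, 0, 0, 0.12, 1]
    - [0, 0, 0, 0, 0, 0.12, 1]
    - [0, 0, 0, 0, 0, 0.12, 1]
    - [0, 0, 0, 0, 0, 0.12, 1]
    - [0, 0, 0, 0, 0, 0.12, 1]
    - [0, 0, 0, 0, 0, 0.12, 1]
    - [0, 0, 0, 0, 0, 0.06, 1]
    - [0, 0, 0, 0, 0, 0, 1]

```text
time: 62.88
tool_pos: [435.7, -119.6, 74.6]
tcp_rot: [-179.5, -0.2, 29.3]
ft_force: [-7.1, 30.5, 21.0]
finger_gap: 12.9
grip_force: 63.1
```

Run:
```python
from h import *
print(handle("wrist")[1]); s=sensors.sense(); print(s["wrist_torque"].round(2),s["joint_pos"].round(0)); to(437,-119,75,24)
```

```text
[(array([ 438.1, -116.8]), array([61.7, 13.1]), 29.6)]
[ 5.    1.26 -0.15] [-22.  -8. 118.   0.  71.  38.]
at [ 435.7 -119.6   74.6] [-179.5   -0.2   29.3] gap 12.9 F [-6.7 30.5 21.9] grip 63.1 t 62.92
tool shift [ 1.5  0.1 -0.4] wz 0.093
```

Request:
apply_moves:
  targets:
    - [0, 0, 0, 0, 0, 0, 0.5]
    - [0, 0, 0, 0, 0, 0, 0.5]
    - [0, 0, 0, 0, 0, 0, 0.5]
    - [0, 0, 0, 0, 0, 0, 0.5]
    - [0, 0, -20, 0, 0, 0, 0.5]
    - [0, 0, -40, 0, 0, 0, 0.5]
    - [0, 0, -50, 0, 0, 0, 0.5]
    - [0, 0, -50, 0, 0, 0, 0.5]
    - [0, 0, -50, 0, 0, 0, 0.5]
    - [20, 20, 0, 0, 0, 0, 0.5]
    - [20, 20, 0, 0, 0, 0, 0.5]
    - [20, 20, 0, 0, 0, 0, 0.5]
    - [0, 0, 0, 0, 0, 0, 0.5]
    - [0, 0, 0, 0, 0, 0, 0.5]

```text
time: 64.68
tool_pos: [516.6, -147.6, 282.9]
tcp_rot: [-180.0, 0.0, 29.3]
ft_force: [-1.0, 0.4, 0.2]
finger_gap: 43.1
grip_force: 0.0
```

Run:
```python
from h import *
c=optics.get_calibration("wrist")
im,o=handle("wrist"); print(o); cv2.imwrite("pics/w16.png",im[:,:,::-1]); print(tip())
g=cv2.cvtColor(im,cv2.COLOR_RGB2GRAY).astype(np.float32)
for X in (-44,44):
    ys=np.arange(-4,296,1.); q=proj(c,np.array([np.r_[FE+UX*X+UY*y,38] for y in ys])).astype(np.float32)
    v=cv2.remap(g,q[None,:,0],q[None,:,1],cv2.INTER_LINEAR)[0]; print(X,"dark y:",ys[v<110].astype(int).tolist())
for Y in (25,75,125,175,225):
    xs=np.arange(-64,65,1.); q=proj(c,np.array([np.r_[FE+UX*x+UY*(Y+15),38] for x in xs])).astype(np.float32)
    v=cv2.remap(g,q[None,:,0],q[None,:,1],cv2.INTER_LINEAR)[0]; b=xs[v>120]; print(Y,"bright x",b.min() if len(b) else None,b.max() if len(b) else None,len(b))
```

```text
[(array([ 441.5, -115.7]), array([49.9, 12.5]), 28.6), (array([ 750.5, -239.7]), array([54.3, 54.9]), 166.9)]
(array([ 516.6, -147.6,  283.1]), array([-180. ,    0. ,   29.3]), 64.725)
-44 dark y: [0, 1, 24, 25, 26, 27, 28, 73, 74, 75, 76, 77, 78, 79, 123, 124, 125, 126, 127, 128, 173, 174, 175, 176, 177, 178, 179, 201, 222, 223, 224, 225, 226, 227, 228, 229, 292, 293, 294, 295]
44 dark y: [0, 23, 24, 25, 26, 27, 28, 74, 75, 76, 77, 124, 125, 126, 127, 175, 176, 224, 225, 226, 292, 293, 294, 295]
25 bright x -64.0 50.0 103
75 bright x -64.0 49.0 104
125 bright x -64.0 50.0 104
175 bright x -64.0 49.0 104
225 bright x -49.0 50.0 100
```

The profiles show the plate holes at 25, 75, 125, 175 and 225 mm from the fence on both sides, so the plates are snug, centred and square. The clamp is at about 2.74 rad and the robot is clear.

```bash
python3 -c "
from bench import r
print(r.hand_in())"
```

```text
the job is handed in; nothing more can be done
None
```

I loaded all five zinc plates snug, square and centred between fence and stop, turned the clamp tight (about 2.74 rad by the wrist camera), and handed the job in at about 65 s; the hand-in returned no verdict.

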